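# Lock the junction-box cover with the quarter-turn key

### The arm

A 6-joint arm with a two-finger parallel gripper is mounted at the origin on the work surface. World frame = base frame: x ahead of the robot, y to its left, z up, the work surface at z = 0. Lengths are in mm, angles in rad, forces in N, time in s.
With the tool pointing down it reaches from about 250 to 725 mm from the base axis. Payload 9.7 kg.
Tool frame: the origin (TCP) lies midway between the tips of the shut fingers; the grasp point (between the pads) lies arm.grip_point_offset behind it (arm.grip_point_offset is the distance from the TCP to the grasp point, in mm); z points along the fingers, y is the direction in which the jaws open and shut (so a half turn about z gives the same grasp; the last joint's range is limited). The gripper opens to 85 mm and grips with 20 to 120 N. Pads are 22 mm wide; open, the fingers measure 114 mm over their backs; the gripper's body (76 mm by 85 mm) begins 54 mm behind the grasp point. The pads swing forward as they close: fully open they stand 13 mm farther back than shut.
Start: joints at [1.294, 0.087, 0.176, 1.66, 0, 1.571], TCP at [150.301, 529.062, 231.284] pointing down, gripper open.
Joint ranges: [-3.13, 3.13], [-0.85, 1.81], [-1.15, 1.24], [-2.2, 2.28], [-1.44, 1.52], [-3.14, 3.14]. Speed limits (rad/s): [2.22, 2.22, 2.57, 3.14, 3.14, 3.14].

### API

Orientations are given as a rotation vector (axis times angle).
In Python, from cell import arm gives the robot as it stands. The module is installed in compiled form; this text tells all that it offers.
- The arm moves only by the tool drive_tool, never from a script. Its argument "steps" is a list of rows, each a list of 5 numbers: the shift along the tool's x, y, z in units of 25 mm (1.0 is 25 mm), then the turn about the tool's z in degrees, then the opening in per cent of the stroke, from 0 (shut) to 100 (fully open). A call has 1 to 8 rows; each row is the pose to reach, as a shift and turn from the pose commanded when the call began, along the tool's axes at that moment; what a row does not reach only later rows make up. A row lasts 1/8 s, in which the tool goes at most 62.5 mm and 10.7 degrees, less where a joint would pass 70% of its speed; a pose out of reach is approached as far as the arm can. A call with a gripper value outside its range is refused whole. The fingers move at their own pace and stop on an object; "grip_force" is the grip in N (left out, the last holds). Time passes only in rows, so rows that repeat a pose let the fingers close. It gives the time, the measured TCP pose, the force and the opening at its end, in the units of the state.
- arm.get_obs(): the state, without advancing time (a new reading comes with each control period).
- arm.grab_frame(name): name is "side" or "top"; returns (picture, depth): 480x640x3 uint8, blue, green, red; 480x640 float32, mm along the optical axis (not along the pixel's ray), 0 where there is no reading.
- arm.camera_info(name): a dict with "mtx" (3x3 intrinsics, pixels), "k1" (the pictures are not rectified: a ray, as slopes to the right and down, at radius r is drawn at 1 + k1 r^2 times it, then the intrinsics apply), "world_to_cam" (4x4, takes a point from world to camera coordinates). Camera axes: x right, y up, looking along -z (the intrinsics and any distortion apply to the point x, -y, -z); pixel columns grow to the right and rows downward; lengths in mm; the calibration is good to about 2 mm. A picture is of the moment at which its call begins. camera_info takes no time and is no camera call.
- arm.close_job(): hands the job in, once; it reports no verdict.
The state is a dict: "t": time; "joints": joint angles; "joint_vel": joint speeds; "joint_torque": joint torques, N m; "tcp_pos": TCP position; "orientation": TCP orientation; "ft_force": force on the tool from outside, world axes, zero at the start; "wrist_torque": the same for the moment, N m; "gripper_width": finger opening in mm.
Only numpy, scipy, OpenCV 4.12 (cv2) and the standard library are available. Lean on these libraries where they do the work, as an engineer would, in place of code of your own. Each camera call takes 0.05 s, during which the arm holds its last target.

### The job

Lock the junction box: take the orange cover key from its stand, seat it in the green sloping rest, blade down the slope, and let go, then take it again in line with its handle, put its blade in the brass slot and turn the lock a quarter turn clockwise until it seats fully home against its stop; finally lay the key back in the sloping rest, pushed down fully against the sill with the blade pointing down the slope, and let go. Leave everything else on the table where it stands.

Things in the scene. Friction and masses are not known exactly. Their poses are not given: they have to be found in the camera images.
- key: cover key, a broad flat-blade driver 180 mm long, 170 g. Origin on its long axis at the front end of the handle; x points to the blade tip. Orange handle x -110..0, 24 wide (y), 22 thick (z). Same after half a turn about x. Starts level on the stand, wide face down, axis 47 above the table. Centre of mass about 40 behind the origin
- key_tip (a point): middle of the end edge of the key's blade, 70 mm ahead of the key's origin on its x. Ahead of the handle comes a steel shaft 9 mm thick, 52 long, then the steel blade, 18 long, 20 wide (key's y), 4 thick (key's z). Gripped by the handle's end, the blade may sag some mm between the fingers
- stand: fixed storage stand: black base 150 x 70 x 6 mm, two blue posts 36 high and 36 wide with 6 mm lips, which carry the key's handle at 97..109 and 6..26 mm behind the stand's origin (its -x); between them the handle is free to be gripped. Origin on the table, under the key's origin within 4 mm; x towards the key's blade, z up
- trough: green trough of the sloping rest. Origin: where the seated key's origin lies, 90 mm above the table. x points down the slope, 60 degrees below level, as the seated key's x; y level; z square to the floor. Floor at z -11 mm, x -50..5; side walls 28 apart, flared, up to z 6; a sill at x 0..5, top at z -6.5, stops the handle's front end, shaft and blade pass above it
- rest: fixed foot of the sloping rest: dark steel base 130 x 80 x 8 mm, column under the trough. Origin on the table straight under the trough's origin; x is the level direction in which the trough slopes down. The upper 60 mm of a seated key's handle stick out free. Friction in the trough may hold the key short of the sill: push it down
- enclosure: fixed grey junction box with a white cover 176 x 146 mm, its top 63 mm above the table; the lock is in the middle of the cover. Origin on the table under its centre; z up
- lock_slot (a point): centre of the brass lock head's face at the slot's mouth, 73 mm above the table, on the lock's vertical axis; x runs along the slot and turns with it. Head 30 x 26 mm in a black collar 54 across, rim level with it. Slot 24 long, 7 wide, 8 deep, closed at both ends; its mouth is widened by a lead-in step 1.5 wide and 1.5 deep
- lock (a joint): angle of the lock head: 0 open (slot along the enclosure's y, to the red dot), growing clockwise seen from above to 1.571 at the stop, closed (slot along the enclosure's x, to the green dot). Stiff (about 0.09 N m), stays where it is left; a hard stop at either end. Blade play in the slot: about 0.15 rad each way
- crosshead: bystander, loose: blue-handled round screwdriver, 170 mm long, lying
- tape: bystander, loose: black roll of tape, 70 mm across, 19 mm high. Origin at its underside's centre
- paper_roll: bystander, loose: white paper roll, 52 mm across, 57 mm high, standing. Origin at its underside's centre
- plug: bystander, loose: red plug connector, 48 mm across, 100 mm high, standing. Origin at its underside's centre
- cleaner: bystander, loose: spray can, 52 mm across, 150 mm high, standing. Origin at its underside's centre
- gland: bystander, loose: small white cable gland, 28 mm across, 42 mm high, standing. Origin at its underside's centre
- fuse_case: bystander, loose: yellow fuse case, 60 x 40 x 22 mm. Origin at its underside's centre

How it is judged (in metres and radians):
On the way, in this order (a step that is already met when the one before it is completed fails the run):
1. the key lies seated in the sloping rest, let go (distance between key and trough below 0.008 m and angle between the x axis of key and the x axis of trough, either way round below 0.12 rad and x of key_tip in the frame of trough above 0.05 m and contact force between key and the fingers below 0.1 N and linear speed of key below 0.02 m/s), for 0.2 s.
2. the lock is turned fully home while the key's blade is in the slot (value of joint lock above 1.5 rad and distance between key_tip and lock_slot below 0.012 m and angle between key's own x axis and vertical above 2.9 rad), for 0.1 s.
At the end, for the whole second after the job is handed in: The lock stands beyond 1.50 rad (of 1.571), and the key lies in the sloping rest: its origin within 8 mm of the trough's, its axis within 0.12 rad of the trough's x with the blade down the slope, at rest and not touched (all of step 1 and value of joint lock above 1.5 rad).
It fails at once if a bystander is pushed more than 40 mm (distance of any of crosshead, tape, paper_roll, plug, cleaner, gland, fuse_case from where it was at the start of the episode above 0.04 m).
It fails at once if a standing bystander is knocked over (angle between any of tape, paper_roll, plug, cleaner, gland, fuse_case's own z axis and vertical above 0.6 rad).
It also fails if it takes over 72 s, if anything falls off the work surface, if the arm or the gripper's body presses on something with over 40 N, if the wrist force passes 120 N, or if a joint passes its speed limit or range.

## Working session

There is one attempt and no reset: what is moved stays moved. The work goes in short steps, Python scripts to look and compute and a tool call to move; the robot and the scene stay as the last step left them, time stands still between calls to the robot, and variables do not carry over. Pictures are saved under pics/ and viewed, and the job is handed in when it is done.

Besides the shell and the picture viewer there is one more tool, called after "Emit:" as name([rows], argument=value, ...), one row to a line, values as JSON. drive_tool: Moves the arm, as the interface text tells. Its arguments: {"type":"object","properties":{"steps":{"type":"array","items":{"type":"array","items":{"type":"number"}}},"grip_force":{"type":"number"}},"required":["steps"]}

```bash
mkdir -p pics; cat > h.py <<'E'
import numpy as np, cv2
from cell import arm
def grab(n,tag):
    p,d=arm.grab_frame(n); cv2.imwrite(f'pics/{tag}_{n}.png',p); np.savez(f'pics/{tag}_{n}.npz',p=p,d=d); return p,d
def load(n,tag):
    z=np.load(f'pics/{tag}_{n}.npz'); return z['p'],z['d']
def ray(n,uv):
    c=arm.camera_info(n); K=np.array(c['mtx'],float); T=np.array(c['world_to_cam'],float)
    uv=np.array(uv,float).reshape(-1,1,2)
    q=cv2.undistortPoints(uv,K,np.array([c['k1'],0,0,0,0.]),None,None).reshape(-1,2)
    d=np.c_[q[:,0],-q[:,1],-np.ones(len(q))]
    R=T[:3,:3];t=T[:3,3]
    return -R.T@t,d@R   # dir with unit depth
def atz(n,uv,z):
    o,d=ray(n,uv); return o+d*((z-o[2])/d[:,2])[:,None]
def atd(n,uv,dep):
    o,d=ray(n,uv); return o+d*np.asarray(dep,float).reshape(-1,1)
def cloud(n,d):
    v,u=np.mgrid[0:480,0:640]; P=atd(n,np.c_[u.ravel(),v.ravel()],d.ravel()).reshape(480,640,3)
    P[d<=0]=np.nan; return P
def proj(n,P):
    c=arm.camera_info(n); K=np.array(c['mtx'],float); T=np.array(c['world_to_cam'],float)
    P=np.atleast_2d(P); X=P@T[:3,:3].T+T[:3,3]; a=X[:,0]/-X[:,2]; b=-X[:,1]/-X[:,2]; s=1+c['k1']*(a*a+b*b)
    return np.c_[K[0,0]*a*s+K[0,2],K[1,1]*b*s+K[1,2]]
E
python3 - <<'E'
from h import *
for n in('side','top'):
    p,d=grab(n,'a'); print(arm.camera_info(n)); print(d.min(),d.max())
print(arm.get_obs(),arm.grip_point_offset)
E
```

```text
{'mtx': array([[465.81477806,   0.        , 317.64954229],
       [  0.        , 465.81477806, 239.23613117],
       [  0.        ,   0.        ,   1.        ]]), 'k1': 0.01767076366593065, 'world_to_cam': array([[ 8.29381630e-01, -5.58674581e-01,  2.97059924e-03,
        -4.65175982e+02],
       [ 3.37872630e-01,  5.05810000e-01,  7.93724341e-01,
        -2.68014862e+02],
       [-4.44936173e-01, -6.57296703e-01,  6.08270372e-01,
        -7.09788099e+02],
       [ 0.00000000e+00,  0.00000000e+00,  0.00000000e+00,
         1.00000000e+00]])}
0.0 2787.734
{'mtx': array([[563.37840721,   0.        , 312.89793079],
       [  0.        , 563.37840721, 239.46689587],
       [  0.        ,   0.        ,   1.        ]]), 'k1': -0.13582652509511622, 'world_to_cam': array([[ 5.53215312e-03, -9.99886637e-01,  1.40038935e-02,
         9.75426853e+00],
       [ 9.87000616e-01,  7.70917805e-03,  1.60531467e-01,
        -5.62271009e+02],
       [-1.60621227e-01,  1.29337669e-02,  9.86931375e-01,
        -1.25076454e+03],
       [ 0.00000000e+00,  0.00000000e+00,  0.00000000e+00,
         1.00000000e+00]])}
0.0 2243.0579
{'t': 0.1, 'joints': array([1.29401705e+00, 8.74284555e-02, 1.75230910e-01, 1.65982544e+00,
       2.66460868e-05, 1.57078094e+00]), 'joint_vel': array([ 0.00011587, -0.00388991,  0.0012059 ,  0.00096125, -0.00054239,
        0.00085505]), 'joint_torque': array([ 7.87753033e-04, -5.21560514e+01,  4.65654266e+01,  1.60886702e-02,
        4.02996011e-05,  1.13947337e-05]), 'tcp_pos': array([150.22805581, 528.86852479, 230.65012332]), 'orientation': array([-4.33326488e-01, -3.11136624e+00,  1.90251152e-03]), 'ft_force': array([ 0.49941326,  0.7317417 , -0.63970444]), 'wrist_torque': array([-0.01279274,  0.00627717, -0.01756596]), 'gripper_width': 85.24658227934265} 18.700000000000003
```

View pics/a_side.png

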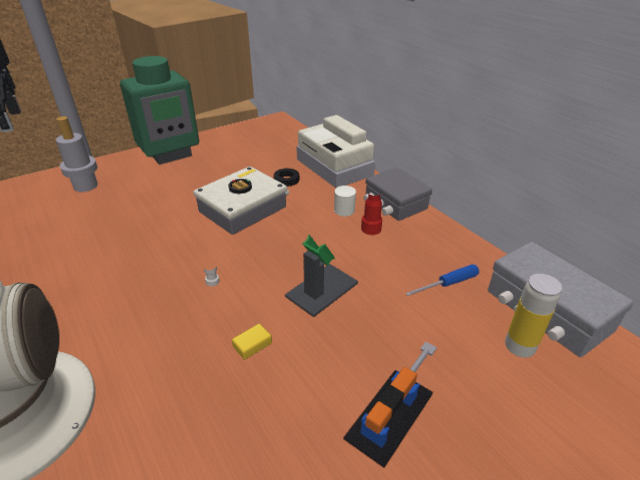

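View pics/a_top.png

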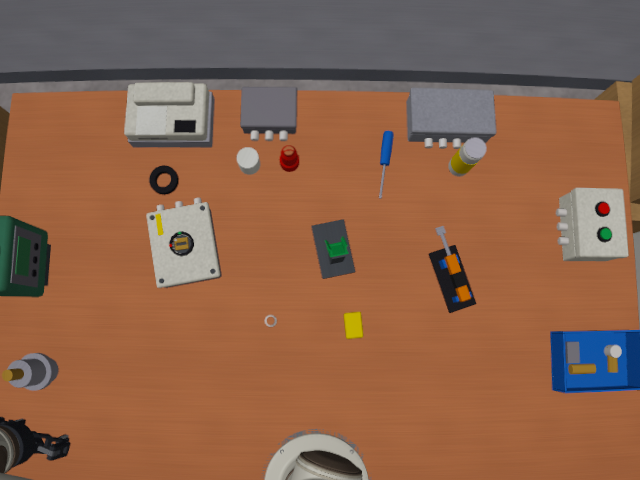

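```bash
python3 - <<'E'
from h import *
p,d=load('top','a'); s,e=load('side','a')
def crop(p,x,y,w,h,f): return cv2.resize(p[y:y+h,x:x+w],None,fx=f,fy=f,interpolation=cv2.INTER_CUBIC)
a=crop(p,140,195,90,100,4);b=crop(p,305,210,60,80,5);c=crop(p,425,220,60,100,4)
o=np.zeros((400,800,3),np.uint8);o[:400,:360]=a;o[:400,360:560]=crop(p,308,213,50,75,4)[:400] if 0 else cv2.resize(p[210:290,310:350],(200,400));o[:400,560:800]=c
cv2.imwrite('pics/z_top.png',o)
o=np.zeros((480,800,3),np.uint8)
o[:480,:400]=crop(s,280,225,100,120,4)[:480,:400];o[:480,400:]=crop(s,340,335,100,120,4)
cv2.imwrite('pics/z_side.png',o)
P=cloud('top',d);Q=cloud('side',e)
hsv=cv2.cvtColor(p,cv2.COLOR_BGR2HSV)
def rep(name,m,P,lo,hi):
    m=m&(P[...,2]>lo)&(P[...,2]<hi); X=P[m]
    if len(X): print(name,len(X),X.mean(0).round(1),X.min(0).round(1),X.max(0).round(1))
H,S,V=[hsv[...,i].astype(int) for i in range(3)]
uv=np.indices((480,640)); v,u=uv
rep('green',(H>45)&(H<85)&(S>150)&(abs(u-337)<20)&(abs(v-245)<25),P,20,200)
rep('orange',(u>425)&(u<485)&(v>245)&(v<310)&(H<18)&(H>4)&(S>180)&(V>180),P,30,80)
for nm,(x0,x1,y0,y1) in dict(yellow=(340,370,305,345),gland=(262,280,312,330),tape=(145,182,160,200),paper=(234,262,145,178),plug=(275,302,140,175),can=(445,490,135,180),cross=(375,400,125,205),box=(145,222,195,290)).items():
    rep(nm,(u>=x0)&(u<=x1)&(v>=y0)&(v<=y1),P,6,200)
E
```

```text
green 270 [533.4 -38.  111.3] [512.5 -58.8  81.4] [560.5 -12.5 139.4]
orange 254 [ 478.9 -317.2   57.8] [ 423.3 -343.3   52.1] [ 529.3 -293.    65.4]
yellow 459 [367.9 -79.7  21.2] [ 324.  -120.7    6.1] [409.5 -55.7  28.1]
gland 64 [375.3 107.9  14. ] [355.2  88.1   6.3] [389.8 123.   43.5]
tape 561 [710.5 374.4  18. ] [662.1 331.8   6. ] [762.4 423.6  29.2]
paper 523 [749.6 166.5  49.5] [717.9 137.4   6.1] [801.6 203.5  66.2]
plug 374 [753.7  71.7  48.7] [735.9  40.6   6.1] [814.7 104.6  96.8]
can 1230 [ 763.2 -339.6   89.7] [ 718.7 -419.7    6.1] [ 819.4 -302.4  156. ]
cross 480 [ 775.3 -162.6   20. ] [ 663.3 -200.8    6. ] [ 857.3 -138.1   31.9]
box 5265 [547.2 309.6  61.5] [445.4 223.4   6. ] [675.  417.3  81.3]
```

View pics/z_top.png

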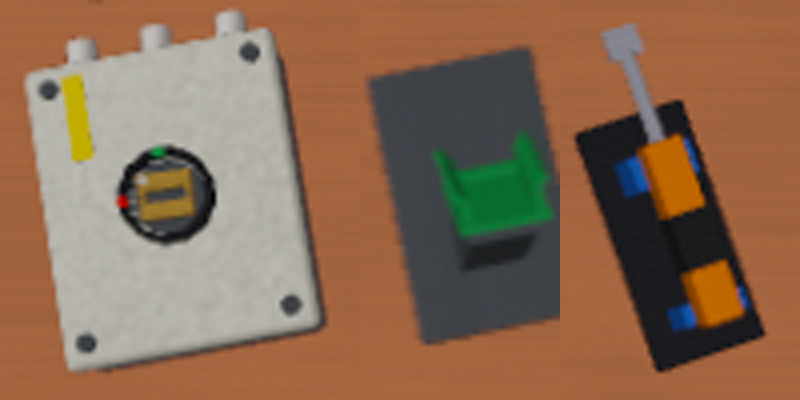

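View pics/z_side.png

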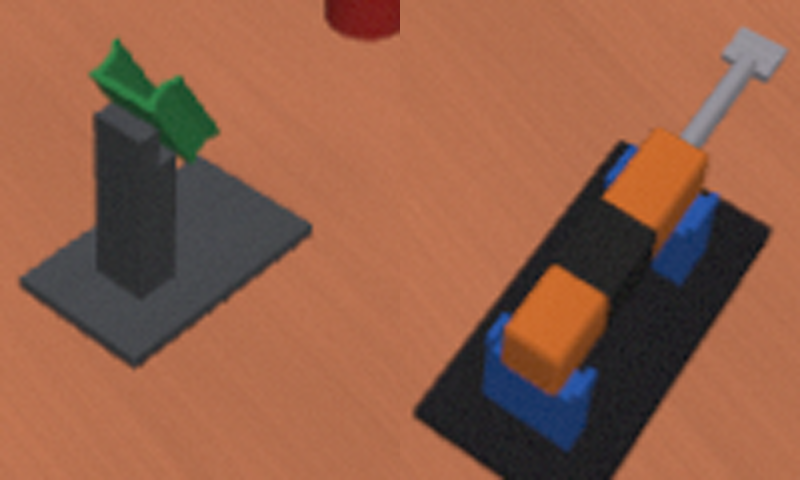

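```bash
python3 - <<'E'
from h import *
p,d=load('top','a'); s,e=load('side','a')
v,u=np.indices((480,640))
def green(p):
    h=cv2.cvtColor(p,cv2.COLOR_BGR2HSV).astype(int); return (h[...,0]>45)&(h[...,0]<85)&(h[...,1]>120)
for n,p_,d_,w in(('top',p,d,(315,355,220,270)),('side',s,e,(295,340,230,270))):
    m=green(p_)&(u>w[0])&(u<w[1])&(v>w[2])&(v<w[3]); P=cloud(n,d_)
    X=P[m]; X=X[X[:,2]>70]
    print(n,len(X))
    # print grid of heights
    for vv in range(w[2],w[3],2):
        print(vv,' '.join('%4d'%P[vv,uu,2] if m[vv,uu] else ' .. ' for uu in range(w[0],w[1],2)))
    i=P[m][:,2]
    ii=np.argsort(i); print(P[m][ii[:6]].round(0).tolist(),P[m][ii[-8:]].round(0).tolist())
# base corners from dark mask top view at z=8
h=cv2.cvtColor(p,cv2.COLOR_BGR2HSV).astype(int)
P=cloud('top',d)
for nm,m,z in(('rest',(h[...,1]<90)&(h[...,2]<110)&(u>300)&(u<365)&(v>205)&(v<290),8),('stand',(h[...,2]<60)&(u>420)&(u<485)&(v>235)&(v<320),6)):
    mm=m.astype(np.uint8)
    c=max(cv2.findContours(mm,0,2)[0],key=cv2.contourArea)
    W=atz('top',c.reshape(-1,2),z)[:,:2].astype(np.float32)
    r=cv2.minAreaRect(W); print(nm,r,cv2.boxPoints(r).round(1).tolist())
m=(h[...,1]<50)&(h[...,2]>130)&(P[...,2]>55)&(P[...,2]<72)&(u<225)&(v>190)
c=max(cv2.findContours(m.astype(np.uint8),0,2)[0],key=cv2.contourArea)
W=atz('top',c.reshape(-1,2),63)[:,:2].astype(np.float32); r=cv2.minAreaRect(W); print('box',r,cv2.boxPoints(r).round(1).tolist())
for nm,m in (('red',((h[...,0]<5)|(h[...,0]>175))&(h[...,1]>180)),('green',(h[...,0]>45)&(h[...,0]<85)&(h[...,1]>130)),('brass',(h[...,0]>14)&(h[...,0]<28)&(h[...,1]>90))):
    m=m&(u>165)&(u<200)&(v>225)&(v<260); uv=np.c_[u[m],v[m]].astype(np.float32)
    print(nm,len(uv),uv.mean(0), atz('top',[uv.mean(0)],73).round(1))
    if nm=='brass':
        W=atz('top',uv,73)[:,:2].astype(np.float32); print(cv2.minAreaRect(W)); print(P[m][:,2].mean())
E
```

```text
top 281
220  ..   ..   ..   ..   ..   ..   ..   ..   ..   ..   ..   ..   ..   ..   ..   ..   ..   ..   ..   .. 
222  ..   ..   ..   ..   ..   ..   ..   ..   ..   ..   ..   ..   ..   ..   ..   ..   ..   ..   ..   .. 
224  ..   ..   ..   ..   ..   ..   ..   ..   ..   ..   ..   ..   ..   ..   ..   ..   ..   ..   ..   .. 
226  ..   ..   ..   ..   ..   ..   ..   ..   ..   ..   ..   ..   ..   ..   ..   ..   ..   ..   ..   .. 
228  ..   ..   ..   ..   ..   ..   ..   ..   ..   ..   ..   ..   ..   ..   ..   ..   ..   ..   ..   .. 
230  ..   ..   ..   ..   ..   ..   ..   ..   ..   ..   ..   ..   ..   ..   ..   ..   ..   ..   ..   .. 
232  ..   ..   ..   ..   ..   ..   ..   ..   ..   ..   ..   ..   ..   ..   ..   ..   ..   ..   ..   .. 
234  ..   ..   ..   ..   ..   ..   ..   ..   ..   ..   ..   ..   ..   ..   ..   ..   ..   ..   ..   .. 
236  ..   ..   ..   ..   ..   ..   ..   ..   ..   ..   ..   ..   ..   ..   ..   ..   ..   ..   ..   .. 
238  ..   ..   ..   ..   ..   ..   ..   ..   ..   ..   ..   ..   ..    93  103  ..   ..   ..   ..   .. 
240  ..   ..   ..   ..   ..    90  ..   ..   ..   ..
[... 4754 characters left out ...]
943359375, -317.75341796875), (148.0185089111328, 68.16958618164062), 18.41596794128418) [[397.1000061035156, -308.79998779296875], [418.6000061035156, -373.5], [559.0999755859375, -326.70001220703125], [537.5, -262.0]]
box ((546.974365234375, 311.8067321777344), (175.11941528320312, 144.39288330078125), 11.294896125793457) [[447.0, 365.5], [475.29998779296875, 223.89999389648438], [647.0, 258.20001220703125], [618.7000122070312, 399.79998779296875]]
red 6 [170.5 245. ] [[542.5 335.5  73. ]]
green 10 [178.9 232.9] [[570.4 317.5  73. ]]
brass 144 [181.26389 243.29167] [[546.6 311.1  73. ]]
((546.68212890625, 311.99822998046875), (27.579917907714844, 32.949302673339844), 9.966116905212402)
nan
```

```bash
python3 - <<'E'
from h import *
p,d=load('top','a'); s,e=load('side','a')
a=np.radians(12.1); ex=np.array([np.cos(a),np.sin(a),0]); ey=np.array([-np.sin(a),np.cos(a),0]); ez=np.array([0,0,1.])
O=np.array([547.3,-34.1,90.])
tx=ex*.5-ez*np.sin(np.pi/3); tz=ex*np.sin(np.pi/3)+ez*.5
# project trough outline under hypothesised origin, to compare with pixel corners
for n in('top','side'):
    for nm,q in(('floorUL',(-50,14,-11)),('floorUR',(-50,-14,-11)),('floorLL',(5,14,-11)),('floorLR',(5,-14,-11)),('sillL',(0,14,-6.5)),('sillR',(0,-14,-6.5)),('org',(0,0,0)),('wallUL',(-50,18,6)),('wallUR',(-50,-18,6)),('wallLL',(5,18,6)),('wallLR',(5,-18,6))):
        print(n,nm,proj(n,O+q[0]*tx+q[1]*ey+q[2]*tz).round(1)[0])
Q=cloud('top',d); X=Q[246:253,331:341].reshape(-1,3); X=X[(X[:,2]>80)&(X[:,2]<140)]
L=(X-O)@np.c_[tx,ey,tz]; print(L.mean(0),np.median(L,0),L[:,2].std())
cv2.imwrite('pics/zt.png',cv2.resize(p[225:270,310:360],None,fx=12,fy=12,interpolation=cv2.INTER_CUBIC))
cv2.imwrite('pics/zs.png',cv2.resize(s[225:275,290:345],None,fx=11,fy=11,interpolation=cv2.INTER_CUBIC))
E
```

```text
top floorUL [332.5 257.2]
top floorUR [345.2 254.6]
top floorLL [328.9 248. ]
top floorLR [341.1 245.5]
top sillL [328.9 247. ]
top sillR [341.2 244.4]
top org [334.6 243. ]
top wallUL [329.4 250.4]
top wallUR [345.9 247. ]
top wallLL [325.9 241.4]
top wallLR [341.7 238.2]
side floorUL [303.3 243.7]
side floorUR [314.4 250.5]
side floorLL [314. 257.]
side floorLR [324.7 263.7]
side sillL [314.5 254. ]
side sillR [325.3 260.7]
side org [321.9 254.6]
side wallUL [307.5 235.5]
side wallUR [321.8 244. ]
side wallLL [317.9 249.2]
side wallLR [331.7 257.5]
[-20.57119086   2.06226075  -5.92729354] [-19.59104858   2.0561935   -6.1343082 ] 1.6940220343697334
```

View pics/zt.png

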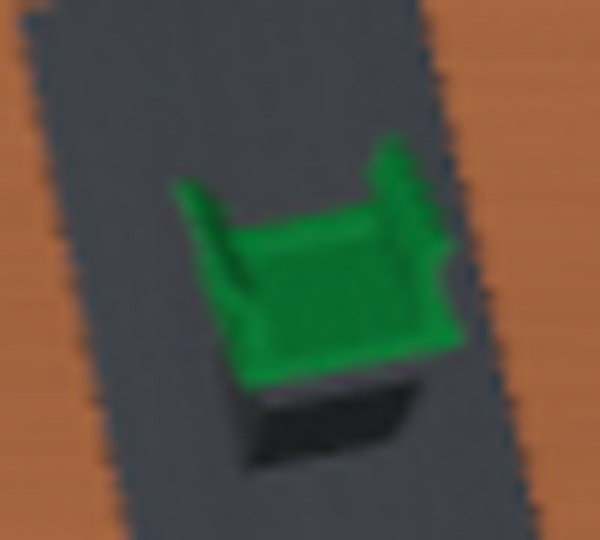

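View pics/zs.png

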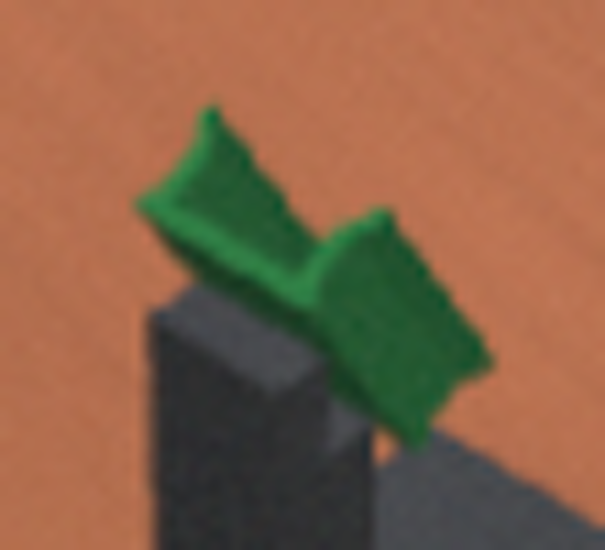

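```bash
python3 - <<'E'
from h import *
from scipy.optimize import least_squares
obs=[('top',(5,1,6),(324.4,240)),('top',(5,-1,6),(342.5,235.8)),('top',(0,14,-6.5),(328.9,244.2)),('top',(0,-14,-6.5),(340.8,242.1)),
('side',(-50,1,6),(308.6,234.1)),('side',(-50,-1,6),(324.5,243.6)),('side',(5,-1,6),(334.3,257.3))]
def f(q,full=False):
    a=np.radians(q[3]); ex=np.array([np.cos(a),np.sin(a),0]); ey=np.array([-np.sin(a),np.cos(a),0]); ez=np.array([0,0,1.])
    tx=ex*.5-ez*np.sin(np.pi/3); tz=ex*np.sin(np.pi/3)+ez*.5
    O=np.array([q[0],q[1],90]); r=[]
    for n,c,o in obs:
        y=c[1]*(q[2] if abs(c[1])==1 else 1)
        r.append(proj(n,O+c[0]*tx+y*ey+c[2]*tz)[0]-o)
    r=np.array(r)
    return r if full else np.r_[r.ravel(),(q[3]-12.1)/3]
s=least_squares(f,[550,-35,18,12.1]); print(s.x); print(f(s.x,1).round(1))
E
```

```text
[551.94277699 -33.52280474  20.33358465  12.05255791]
[[ 0.2 -0.5]
 [-0.   0.1]
 [-0.3  0.7]
 [ 0.1  0.3]
 [-0.1 -0.2]
 [ 0.2 -0.1]
 [ 0.2 -0.2]]
```

```bash
cat >> h.py <<'E'
from scipy.spatial.transform import Rotation as Ro
def axes(o=None):
    o=o or arm.get_obs(); return Ro.from_rotvec(o['orientation']).as_matrix(), np.array(o['tcp_pos'])
def plan(x,y,zg,yaw,base=None,off=18.7):
    """target grasp point (x,y,zg), tool x axis along yaw deg (mod 180); prints shift units/turn from measured pose"""
    R,p=axes() if base is None else base
    t=np.array([x,y,zg-off])
    sh=R.T@(t-p)/25
    cy=np.degrees(np.arctan2(R[1,0],R[0,0]))
    dt=-((yaw-cy+90)%180-90)
    print('shift',sh.round(2),'turn',round(dt,1),'alt',round(dt-180*np.sign(dt),1),'| now yaw',round(cy,1),'tcp',p.round(1))
def T(lx,ly,lz,O=(551.9,-33.5,90),a=12.1):
    a=np.radians(a); ex=np.array([np.cos(a),np.sin(a),0]); ey=np.array([-np.sin(a),np.cos(a),0]); ez=np.array([0,0,1.])
    return np.array(O)+lx*(ex*.5-ez*np.sin(np.pi/3))+ly*ey+lz*(ex*np.sin(np.pi/3)+ez*.5)
E
python3 - <<'E'
from h import *
p,d=load('top','a'); s,e=load('side','a')
v,u=np.indices((480,640))
h=cv2.cvtColor(p,cv2.COLOR_BGR2HSV).astype(int)
m=(h[...,0]<18)&(h[...,0]>4)&(h[...,1]>200)&(h[...,2]>190)&(u>435)&(u<480)&(v>250)&(v<305)
uv=np.c_[u[m],v[m]]; W=atz('top',uv,58)[:,:2].astype(np.float32)
r=cv2.minAreaRect(W); print(len(W),r,cv2.boxPoints(r).round(1).tolist())
# side cross check
hs=cv2.cvtColor(s,cv2.COLOR_BGR2HSV).astype(int)
m=(hs[...,0]<18)&(hs[...,0]>4)&(hs[...,1]>200)&(hs[...,2]>200)&(u>360)&(u<420)&(v>360)&(v<435)
W=atz('side',np.c_[u[m],v[m]],58)[:,:2].astype(np.float32); r=cv2.minAreaRect(W); print(len(W),r,cv2.boxPoints(r).round(1).tolist())
# blade: grey
m=(h[...,1]<60)&(h[...,2]>110)&(u>433)&(u<455)&(v>222)&(v<262)
uv=np.c_[u[m],v[m]]; W=atz('top',uv,48)[:,:2]; c=W.mean(0); w,V=np.linalg.eigh(np.cov(W.T)); print('blade',len(W),c,np.degrees(np.arctan2(V[1,1],V[0,1])),W[W[:,0].argmax()])
plan(452,-326,200,18.4)
R,_=axes();print(R.round(3))
E
```

```text
75 ((475.9211730957031, -318.7541198730469), (102.82946014404297, 17.5577449798584), 18.67162322998047) [[424.3999938964844, -326.8999938964844], [430.0, -343.5], [527.4000244140625, -310.6000061035156], [521.7999877929688, -294.0]]
147 ((474.5018615722656, -320.6777038574219), (102.31101989746094, 17.14997100830078), 17.869205474853516) [[423.20001220703125, -328.20001220703125], [428.3999938964844, -344.5], [525.7999877929688, -313.1000061035156], [520.5999755859375, -296.79998779296875]]
blade 144 [ 568.65526256 -288.01132275] -162.12921628675468 [ 595.91969261 -289.43249595]
shift [-20.96 -29.59   2.01] turn -34.3 alt 145.7 | now yaw 164.1 tcp [150.2 528.9 230.7]
[[-0.962  0.273 -0.   ]
 [ 0.273  0.962 -0.001]
 [ 0.    -0.001 -1.   ]]
```

Emit:
drive_tool([
  [-21,-29.6,2,-34,60],
  [-21,-29.6,2,-34,60],
  [-21,-29.6,2,-34,60],
  [-21,-29.6,2,-34,60],
  [-21,-29.6,2,-34,60],
  [-21,-29.6,2,-34,60],
  [-21,-29.6,2,-34,60],
  [-21,-29.6,2,-34,60],
], grip_force=20)

```text
t: 1.1
tcp_pos: [315.8, 60.5, 204.0]
orientation: [-0.496, 3.101, 0.0]
ft_force: [2.1, 1.2, -1.0]
gripper_width: 51.2
```

```bash
python3 -c "
from h import *
plan(452.2,-326.8,150,18.3)"
```

```text
shift [ -0.35 -16.42   2.91] turn -0.1 alt 179.9 | now yaw -161.8 tcp [315.8  60.5 204. ]
```

Emit:
drive_tool([
  [-0.35,-16.4,2.9,0,60],
  [-0.35,-16.4,2.9,0,60],
  [-0.35,-16.4,2.9,0,60],
  [-0.35,-16.4,2.9,0,60],
  [-0.35,-16.4,2.9,0,60],
  [-0.35,-16.4,2.9,0,60],
  [-0.35,-16.4,2.9,0,60],
  [-0.35,-16.4,2.9,0,60],
])

```text
t: 2.1
tcp_pos: [451.3, -326.3, 129.4]
orientation: [0.491, -3.101, -0.003]
ft_force: [-1.4, 0.8, -0.7]
gripper_width: 51.1
```

```bash
python3 -c "
from h import *
plan(452.2,-326.8,47,18.3)"
```

```text
shift [-0.04 -0.04  4.04] turn -0.3 alt 179.7 | now yaw -162.0 tcp [ 451.3 -326.3  129.4]
```

Emit:
drive_tool([
  [-0.05,-0.05,2,0,60],
  [-0.05,-0.05,4.0,0,60],
  [-0.05,-0.05,4.0,0,60],
  [-0.05,-0.05,4.0,0,15],
  [-0.05,-0.05,4.0,0,15],
  [-0.05,-0.05,4.0,0,15],
  [-0.05,-0.05,4.0,0,15],
], grip_force=30)

```text
t: 2.98
tcp_pos: [454.6, -326.0, 34.6]
orientation: [-0.495, 3.099, -0.004]
ft_force: [-1.3, 1.4, 7.5]
gripper_width: 23.4
```

```bash
python3 - <<'E'
from h import *
p,d=grab('side','b'); cv2.imwrite('pics/b1.png',cv2.resize(p[300:470,300:500],None,fx=4,fy=3.5,interpolation=cv2.INTER_CUBIC))
o=arm.get_obs(); print(o['tcp_pos'],o['ft_force'],o['joint_vel'].round(3),o['gripper_width'])
E
```

```text
[ 454.56622091 -326.02530978   34.55946423] [-0.8742885   1.27672999  7.36794958] [ 0.001  0.    -0.001 -0.001  0.    -0.001] 23.589378662508867
```

View pics/b1.png

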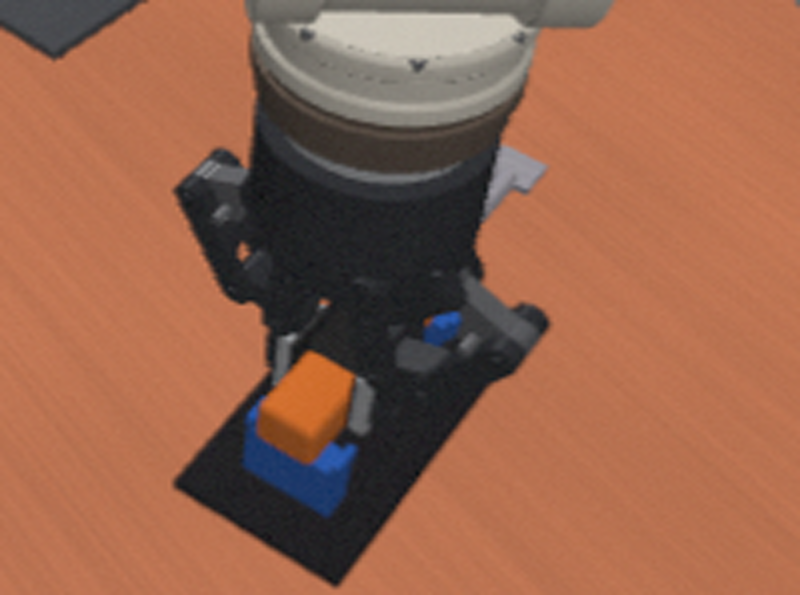

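Emit:
drive_tool([
  [0,0,-0.5,0,15],
  [0,0,-1.5,0,15],
  [0,0,-3,0,15],
  [0,0,-5,0,15],
  [0,0,-5,0,15],
], grip_force=20)

```text
t: 3.65
tcp_pos: [454.8, -326.4, 162.3]
orientation: [-0.494, 3.097, -0.009]
ft_force: [0.0, -0.5, -1.6]
gripper_width: 23.5
```

```bash
python3 - <<'E'
from h import *
p,d=grab('side','c'); cv2.imwrite('pics/c1.png',cv2.resize(p[200:470,300:500],None,fx=2.5,fy=2.2,interpolation=cv2.INTER_CUBIC))
o=arm.get_obs(); print(o['tcp_pos'],o['ft_force'],o['wrist_torque'],o['gripper_width'])
E
```

```text
[ 454.12245932 -325.89477585  159.56407571] [-0.18110967  0.97921882 -1.32360148] [-0.00383161  0.03712212  0.00152873] 23.446402939915227
```

View pics/c1.png

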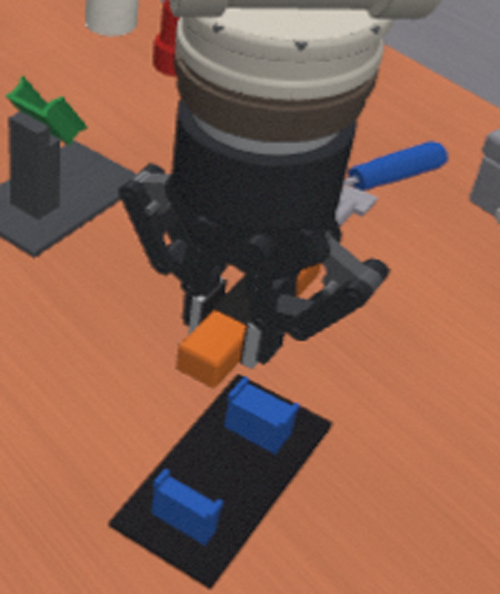

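```bash
python3 - <<'E'
from h import *
s,e=load('side','c'); P=cloud('side',e); R,p=axes(); print(p, R[:,2])
h=cv2.cvtColor(s,cv2.COLOR_BGR2HSV).astype(int); v,u=np.indices((480,640))
m=(h[...,1]<60)&(h[...,2]>120)&(u>425)&(u<455)&(v>280)&(v<305)&(P[...,2]>60)&(P[...,2]<300); print('blade',m.sum(),P[m].mean(0),P[m].min(0),P[m].max(0))
m=(h[...,0]<18)&(h[...,0]>4)&(h[...,1]>200)&(h[...,2]>190)&(u>365)&(u<435)&(v>310)&(v<380)&(P[...,2]>60)&(P[...,2]<300)
n,l,st,c=cv2.connectedComponentsWithStats(m.astype(np.uint8))
for i in range(1,n):
    if st[i,4]>15: print(st[i],np.nanmean(P[l==i],0).round(1))
print(arm.get_obs()['tcp_pos'])
E
```

```text
[ 454.12245932 -325.89477585  159.56407571] [ 0.0037229  -0.00268623 -0.99998946]
blade 144 [ 581.80961693 -286.48830924  177.87013342] [ 562.08393509 -295.92507321  173.69570417] [ 596.82082878 -272.82690854  181.64522505]
[389 346   8  11  33] [ 447.4 -333.9  186. ]
[381 355   9  10  32] [ 431.6 -338.4  186.2]
[ 454.12245932 -325.89477585  159.56407571]
```

```bash
python3 - <<'E'
from h import *
o=arm.get_obs(); print(o['joints'].round(2),o['tcp_pos'])
E=T(-50,0,-11); a=np.radians(12.1); G=E-20*np.array([np.cos(a),np.sin(a),0]); print(E,G)
plan(G[0],G[1],175,12.1,off=15.5)
E
```

```text
[-0.62  0.09  0.04  1.52 -0.   -0.94] [ 454.12245932 -325.89477585  159.56407571]
[518.14078273 -40.73734908 127.80127019] [498.585118   -44.92972034 127.80127019]
shift [-5.19 10.13 -0.02] turn 6.0 alt -174.0 | now yaw -161.9 tcp [ 454.1 -325.9  159.6]
```

Emit:
drive_tool([
  [-5.2,10.1,0,85,15],
  [-5.2,10.1,0,85,15],
  [-5.2,10.1,0,85,15],
  [-5.2,10.1,0,85,15],
  [-5.2,10.1,0,85,15],
  [-5.2,10.1,0,85,15],
  [-5.2,10.1,0,85,15],
  [-5.2,10.1,0,85,15],
])

```text
t: 4.7
tcp_pos: [497.6, -44.4, 155.7]
orientation: [-1.645, -2.675, 0.001]
ft_force: [0.8, 0.5, -1.7]
gripper_width: 23.4
```

Emit:
drive_tool([
  [0,0,0,85,15],
  [0,0,0,85,15],
  [0,0,0,85,15],
  [0,0,0,85,15],
  [0,0,0,85,15],
  [0,0,0,85,15],
  [0,0,0,85,15],
  [0,0,0,85,15],
])

```text
t: 5.7
tcp_pos: [497.6, -44.8, 155.7]
orientation: [-3.021, -0.86, 0.002]
ft_force: [-0.1, 0.9, -2.6]
gripper_width: 23.5
```

```bash
python3 - <<'E'
from h import *
o=arm.get_obs(); print(o['joints'].round(2),o['tcp_pos'])
plan(498.6,-44.9,150,12.1,off=15.5)
E
```

```text
[-0.09 -0.05 -0.11  1.51  0.    2.5 ] [497.63096249 -44.77905451 155.742912  ]
shift [0.03 0.03 0.85] turn 19.7 alt -160.3 | now yaw 31.8 tcp [497.6 -44.8 155.7]
```

Emit:
drive_tool([
  [0.05,0,0,19.7,15],
  [0.05,0,0,19.7,15],
  [0.05,0,0.8,19.7,15],
])

```text
t: 6.08
tcp_pos: [499.5, -44.2, 136.8]
orientation: [3.123, 0.336, 0.002]
ft_force: [1.0, 0.1, -1.1]
gripper_width: 23.3
```

```bash
python3 - <<'E'
from h import *
p,d=grab('side','d'); cv2.imwrite('pics/d1.png',cv2.resize(p[130:330,200:400],None,fx=3,fy=3,interpolation=cv2.INTER_CUBIC))
plan(498.6,-44.9,150,12.1,off=15.5)
E
```

```text
shift [ 0.01  0.04 -0.05] turn 0.3 alt -179.7 | now yaw 12.4 tcp [498.1 -44.1 133.2]
```

View pics/d1.png

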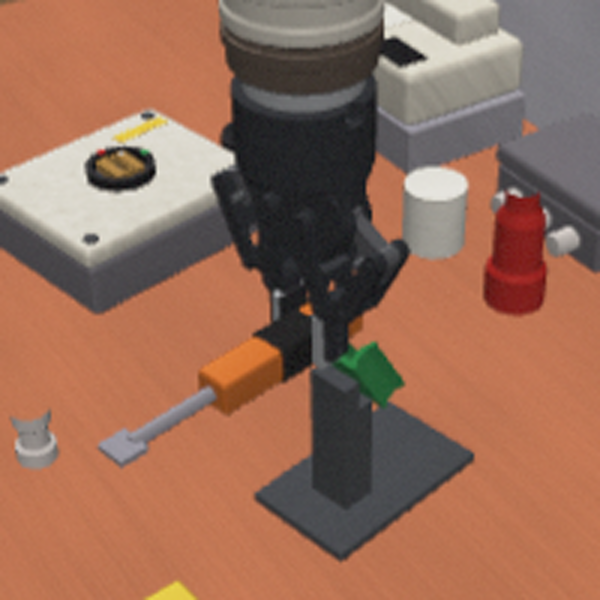

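Emit:
drive_tool([
  [0,0,0.4,0,15],
  [0,0,0.7,0,15],
  [0,0,1.0,0,15],
  [0,0,1.0,0,15],
])

```text
t: 6.62
tcp_pos: [499.1, -44.5, 113.8]
orientation: [3.122, 0.339, 0.003]
ft_force: [-8.1, -1.8, 15.9]
gripper_width: 23.5
```

```bash
python3 - <<'E'
from h import *
p,d=grab('side','e'); cv2.imwrite('pics/e1.png',cv2.resize(p[130:330,200:400],None,fx=3,fy=3,interpolation=cv2.INTER_CUBIC))
o=arm.get_obs(); print(o['tcp_pos'],o['ft_force'])
E
```

```text
[499.11609312 -44.49977309 113.7894464 ] [-8.95030834 -1.59498323 16.90911744]
```

View pics/e1.png

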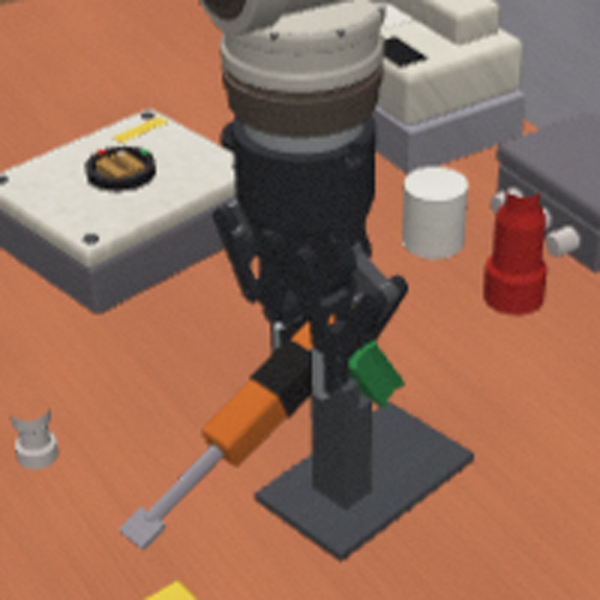

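```bash
python3 - <<'E'
from h import *
s,e=load('side','e'); P=cloud('side',e)
h=cv2.cvtColor(s,cv2.COLOR_BGR2HSV).astype(int); v,u=np.indices((480,640))
m=(h[...,1]<60)&(h[...,2]>120)&(u>235)&(u<260)&(v>290)&(v<320)&(P[...,2]>8); X=P[m]; print('blade',m.sum(),X.mean(0),X.min(0),X.max(0))
m=(h[...,0]<18)&(h[...,0]>4)&(h[...,1]>200)&(h[...,2]>170)&(u>265)&(u<295)&(v>265)&(v<290)&(P[...,2]>20); X=P[m]; print(m.sum(),X.mean(0),X.min(0),X.max(0))
m=(h[...,0]<33)&(h[...,0]>22)&(h[...,1]>200)&(u>225)&(u<280)&(v>310)&(v<370)&(P[...,2]>3); X=P[m]; print('fuse',m.sum(),X.mean(0),X.min(0),X.max(0))
E
```

```text
blade 158 [375.66218553 -71.82276765  91.49622283] [360.01510225 -83.79815751  83.70972403] [397.23183929 -62.00130492 101.63217417]
37 [437.438923   -60.95890542 122.48374482] [424.66271175 -68.6563077  116.4194973 ] [451.602879   -50.15427078 127.84921111]<stdin>:6: RuntimeWarning: Mean of empty slice.
  ret = um.true_divide(
Traceback (most recent call last):
ValueError: zero-size array to reduction operation minimum which has no identity
```

Emit:
drive_tool([
  [0,0,0.3,0,15],
  [0,0,0.6,0,15],
  [0,0,0.9,0,15],
  [0,0,0.9,0,15],
])

```text
t: 7.18
tcp_pos: [500.9, -44.9, 96.8]
orientation: [3.12, 0.339, 0.014]
ft_force: [-19.1, -2.2, 55.2]
gripper_width: 23.5
```

```bash
cat > bl.py <<'E'
from h import *
import sys
tag,u0,u1,v0,v1=sys.argv[1],*map(int,sys.argv[2:6])
p,d=grab('side',tag); cv2.imwrite(f'pics/{tag}1.png',cv2.resize(p[130:330,200:400],None,fx=3,fy=3,interpolation=cv2.INTER_CUBIC))
o=arm.get_obs(); print(o['t'],o['tcp_pos'],o['ft_force'])
P=cloud('side',d); h=cv2.cvtColor(p,cv2.COLOR_BGR2HSV).astype(int); v,u=np.indices((480,640))
m=(h[...,1]<60)&(h[...,2]>120)&(u>u0)&(u<u1)&(v>v0)&(v<v1)&(P[...,2]>8); X=P[m]
if len(X): print('blade',m.sum(),X.mean(0),X.min(0),X.max(0))
E
python3 bl.py f 225 275 285 340
```

```text
7.225 [500.91866766 -44.84590043  96.84161075] [-18.7637106   -1.55058389  53.54512731]
blade 176 [404.32036563 -66.12833088  40.57086517] [387.34686925 -77.26235018  23.25504542] [428.36117323 -57.84015939  67.06759049]
```

View pics/f1.png

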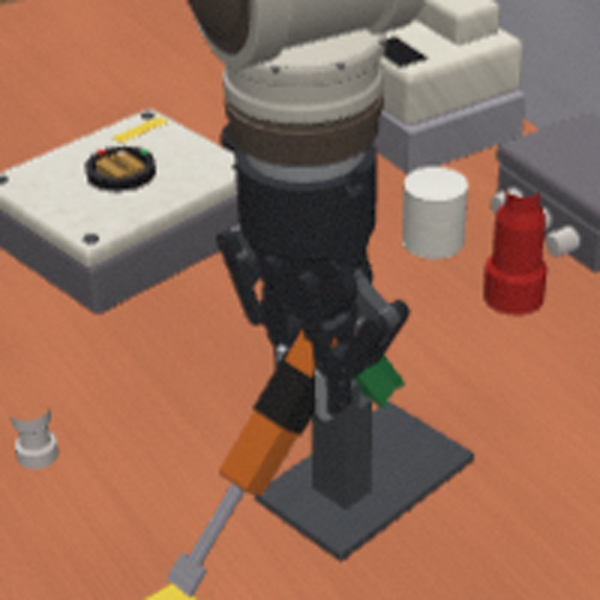

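Emit:
drive_tool([
  [0,0,-1,0,15],
  [0,0,-4,0,15],
  [0,0,-5.5,0,15],
  [0,0,-5.5,0,15],
])

```text
t: 7.72
tcp_pos: [500.6, -44.3, 230.6]
orientation: [3.122, 0.34, 0.01]
ft_force: [0.1, -0.3, -1.7]
gripper_width: 23.4
```

```bash
python3 bl.py g 215 290 215 300; python3 - <<'E'
from h import *
# column geometry from first pictures
s,e=load('side','a'); p,d=load('top','a')
h=cv2.cvtColor(s,cv2.COLOR_BGR2HSV).astype(int); v,u=np.indices((480,640)); P=cloud('side',e)
m=(u>300)&(u<330)&(v>245)&(v<302)&(h[...,1]<90)&(P[...,2]>20)&(P[...,2]<130)
a=np.radians(12.1); O=np.array([551.9,-33.5,0]); M=np.array([[np.cos(a),-np.sin(a),0],[np.sin(a),np.cos(a),0],[0,0,1]])
L=(P-O)@M
for z0 in range(20,130,10):
    k=m&(L[...,2]>z0)&(L[...,2]<z0+10); X=L[k]; print(z0,len(X),X.min(0).round(1) if len(X) else '',X.max(0).round(1) if len(X) else '')
E
```

```text
7.775 [499.94661226 -44.23648104 227.92489036] [-0.76291876 -0.30024405 -2.02661581]
blade 280 [411.3374563  -35.91171041 160.31324372] [378.56917345 -77.42375729   8.36572776] [487.89406728 232.27390278 207.11964283]
20 78 [-43.  -17.7  20.2] [-17.8  13.7  30. ]
30 77 [-42.9 -17.6  30.2] [-17.5  13.6  39.8]
40 75 [-43.  -17.9  40.3] [-17.1  13.7  49.7]
50 77 [-43.1 -18.1  50.2] [-17.2  12.2  59.7]
60 77 [-43.4 -17.1  60.4] [-17.6  12.8  69.7]
70 82 [-43.3 -17.8  70. ] [-18.3  12.6  80. ]
80 90 [-43.6 -17.7  80. ] [-12.6  11.7  89.9]
90 68 [-43.3 -17.5  90. ] [-29.6  11.1  99.9]
100 127 [-44.  -17.2 100.2] [-27.2  15.3 109.2]
110 1 [-35.5   3.7 110.1] [-35.5   3.7 110.1]
120 0
```

View pics/g1.png

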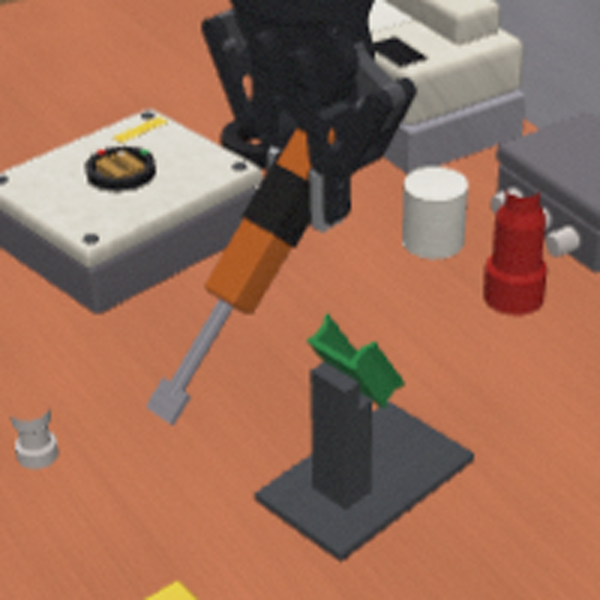

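```bash
python3 - <<'E'
from h import *
s,e=load('side','g'); P=cloud('side',e)
h=cv2.cvtColor(s,cv2.COLOR_BGR2HSV).astype(int); v,u=np.indices((480,640))
m=(h[...,1]<60)&(h[...,2]>110)&(u>240)&(u<280)&(v>225)&(v<275)&(P[...,2]>110)&(P[...,2]<230); X=P[m]; print('blade',m.sum(),X.min(0),X.max(0)); 
c=X.mean(0); U,S,V=np.linalg.svd(X-c); print(c,V[0],np.degrees(np.arcsin(abs(V[0,2]))))
plan(379.8,-70.4,243,12.1,off=15.5)
E
```

```text
blade 269 [387.47464809 -77.96861549 158.29890452] [438.94156512 -55.90724477 207.11964283]
[408.90131654 -65.29339087 178.72726923] [-0.70643216 -0.12421655 -0.69679542] 44.170461894168255
shift [-4.92 -0.01  0.  ] turn 0.3 alt -179.7 | now yaw 12.4 tcp [499.9 -44.2 227.9]
```

Emit:
drive_tool([
  [-4.9,0,0,-85,15],
  [-4.9,0,0,-85,15],
  [-4.9,0,0,-85,15],
  [-4.9,0,0,-85,15],
  [-4.9,0,0,-85,15],
  [-4.9,0,0,-85,15],
  [-4.9,0,0,-85,15],
  [-4.9,0,0,-85,15],
])

```text
t: 8.78
tcp_pos: [379.0, -70.4, 224.6]
orientation: [-2.064, -2.365, 0.002]
ft_force: [-0.0, -0.4, -2.3]
gripper_width: 23.4
```

Emit:
drive_tool([
  [0,0,0,-85,15],
  [0,0,0,-85,15],
  [0,0,0,-85,15],
  [0,0,0,-85,15],
  [0,0,0,-85,15],
  [0,0,0,-85,15],
  [0,0,0,-85,15],
  [0,0,0,-85,15],
])

```text
t: 9.78
tcp_pos: [379.0, -70.4, 224.6]
orientation: [0.076, -3.138, -0.001]
ft_force: [0.5, 0.5, -1.1]
gripper_width: 23.5
```

```bash
python3 - <<'E'
from h import *
plan(379.8,-70.4,140,-167.9,off=15.5)
E
```

```text
shift [-0.04 -0.    4.  ] turn -9.3 alt 170.7 | now yaw -177.2 tcp [379.  -70.4 224.6]
```

Emit:
drive_tool([
  [-0.05,0,1.5,-9.3,15],
  [-0.05,0,3,-9.3,15],
  [-0.05,0,4,-9.3,15],
  [-0.05,0,4,-9.3,15],
])

```text
t: 10.28
tcp_pos: [379.0, -70.1, 123.6]
orientation: [0.32, -3.12, -0.002]
ft_force: [-0.0, 0.4, -0.9]
gripper_width: 23.0
```

```bash
python3 bl.py i 260 330 240 300; python3 - <<'E'
from h import *
for th in(45,55,65,72,78):
    t=np.radians(th); dx=43+150*np.cos(t); a=np.radians(12.1)
    print(th,end=' '); plan(551.9-dx*np.cos(a),-33.5-dx*np.sin(a),50+150*np.sin(t),-167.9,off=15.5)
E
```

```text
10.325 [379.85451884 -70.27039786 125.34032419] [ 0.01046677  0.18616071 -0.69374701]
blade 15 [468.22141189 -59.82410725  84.02060557] [ 389.29741433 -127.95749872   52.39701727] [489.20964863 -36.22449371 224.03802032]
45 shift [-1.07  0.   -0.61] turn -0.4 alt 179.6 | now yaw -168.3 tcp [379.9 -70.3 125.3]
55 shift [-1.87  0.01 -1.29] turn -0.4 alt 179.6 | now yaw -168.3 tcp [379.9 -70.3 125.3]
65 shift [-2.78  0.02 -1.81] turn -0.4 alt 179.6 | now yaw -168.3 tcp [379.9 -70.3 125.3]
72 shift [-3.46  0.02 -2.08] turn -0.4 alt 179.6 | now yaw -168.3 tcp [379.9 -70.3 125.3]
78 shift [-4.06  0.03 -2.25] turn -0.4 alt 179.6 | now yaw -168.3 tcp [379.9 -70.3 125.3]
```

View pics/i1.png

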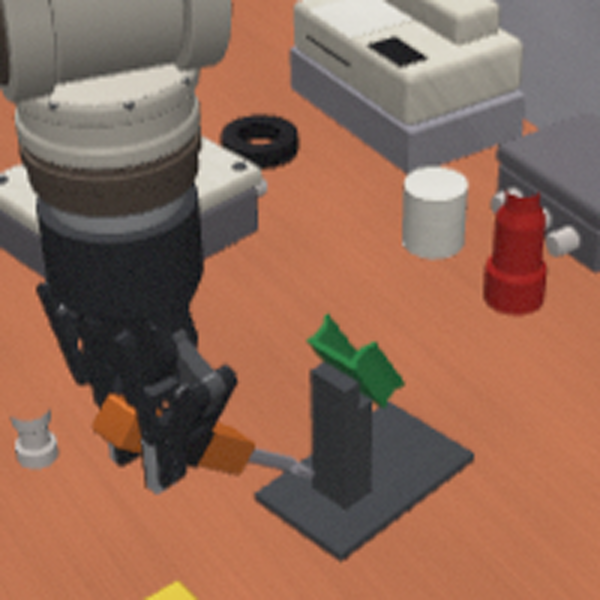

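Emit:
drive_tool([
  [-0.6,0,-0.2,0,15],
  [-1.2,0,-0.55,0,15],
  [-1.6,0,-0.9,0,15],
  [-2.0,0,-1.25,0,15],
  [-2.5,0,-1.5,0,15],
  [-2.9,0,-1.75,0,15],
  [-3.3,0,-1.95,0,15],
])

```text
t: 11.2
tcp_pos: [462.2, -53.5, 175.5]
orientation: [0.321, -3.125, -0.0]
ft_force: [-2.4, -1.7, -2.4]
gripper_width: 23.7
```

```bash
python3 bl.py j 260 330 240 300
```

```text
11.25 [463.26013401 -53.38059356 175.91409509] [-3.708274   -0.43531267 -1.95859006]
blade 7 [504.8169052  -46.26117534  75.93473836] [501.45284413 -52.37235693  73.6668339 ] [507.16653339 -35.25260197  77.10129227]
```

View pics/j1.png

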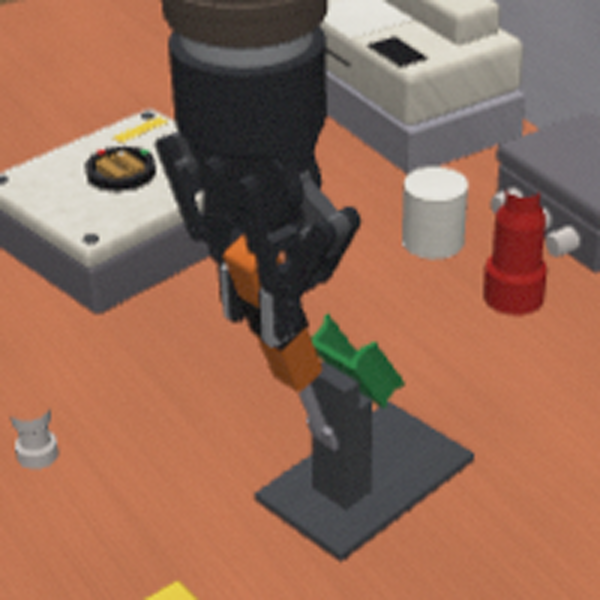

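Emit:
drive_tool([
  [0.4,0,-0.5,0,15],
  [0.4,0,-2.5,0,15],
  [0.4,0,-4.2,0,15],
  [-1,0,-4.4,0,15],
  [-2.5,0,-4.4,0,15],
  [-2.5,0,-4.4,0,15],
])

```text
t: 12.0
tcp_pos: [524.0, -40.7, 285.2]
orientation: [-0.321, 3.125, 0.001]
ft_force: [-1.2, 1.7, -1.2]
gripper_width: 23.2
```

```bash
python3 bl.py k 280 340 200 250; python3 - <<'E'
from h import *
s,e=load('side','k'); P=cloud('side',e)
h=cv2.cvtColor(s,cv2.COLOR_BGR2HSV).astype(int); v,u=np.indices((480,640))
m=(h[...,0]<18)&(h[...,0]>4)&(h[...,1]>200)&(h[...,2]>120)&(u>250)&(u<340)&(v>100)&(v<250)&(P[...,2]>100); X=P[m]; print(len(X)); c=np.median(X,0);print(c)
a=np.radians(12.1);ex=np.array([np.cos(a),np.sin(a),0]); ey=np.array([-np.sin(a),np.cos(a),0])
O=np.array([551.9,-33.5,0])
def tgt(de,z,dy=0): q=O+de*ex+dy*ey; plan(q[0],q[1],z,-167.9,off=15.5)
tgt(-12.8,182.6); tgt(-44,166); tgt(-40,159.3)
E
```

```text
12.05 [522.9395806  -40.95111998 285.63750159] [-0.42448356 -1.10724035 -1.94025026]
blade 69 [706.40807975 138.39361386  45.485108  ] [558.72856844 -41.63423648   8.78716927] [731.09768246 178.64446943 193.65685721]
49
[544.44183208 -47.52106268 258.79620623]
shift [-0.68  0.05  4.74] turn -0.4 alt 179.6 | now yaw -168.3 tcp [522.9 -41.  285.6]
shift [0.57 0.04 5.41] turn -0.4 alt 179.6 | now yaw -168.3 tcp [522.9 -41.  285.6]
shift [0.41 0.05 5.67] turn -0.4 alt 179.6 | now yaw -168.3 tcp [522.9 -41.  285.6]
```

View pics/k1.png

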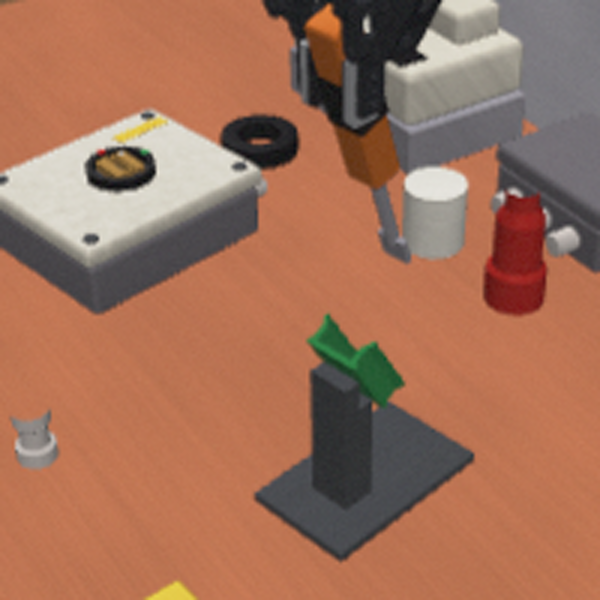

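```bash
python3 - <<'E'
from h import *
a=np.radians(12.1);ex=np.array([np.cos(a),np.sin(a),0]);G=np.array([522.9,-41,301.1])
for th in(60,65,70,75):
    t=np.radians(th); k=ex*np.cos(t)-np.array([0,0,np.sin(t)])
    print(th,proj('side',G+80*k).round(1),proj('side',G+150*k).round(1),proj('side',G-30*k).round(1))
E
```

```text
60 [[329.3 187. ]] [[341.6 208.4]] [[305.8 146.4]]
65 [[326.8 190. ]] [[337.3 213.7]] [[306.9 145.2]]
70 [[324.1 192.8]] [[332.8 218.7]] [[308.  144.1]]
75 [[321.4 195.3]] [[328.  223.3]] [[309.1 143.1]]
```

Emit:
drive_tool([
  [-0.6,0.05,1,0,15],
  [-0.6,0.05,3,0,15],
  [-0.6,0.05,4.7,0,15],
  [-0.6,0.05,4.7,0,15],
])

```text
t: 12.55
tcp_pos: [534.8, -36.9, 166.0]
orientation: [0.32, -3.121, -0.001]
ft_force: [-0.8, -0.2, -0.4]
gripper_width: 23.2
```

```bash
python3 bl.py l 280 340 200 250; cat >> h.py <<'E'
ax=np.radians(12.1);ex=np.array([np.cos(ax),np.sin(ax),0]); ey=np.array([-np.sin(ax),np.cos(ax),0])
def tgt(de,z,dy=0,off=15.5,yaw=-167.9): q=np.array([551.9,-33.5,0])+de*ex+dy*ey; plan(q[0],q[1],z,yaw,off=off)
E
python3 -c "
from h import *
tgt(-44,166); tgt(-40,159.3)
R,p=axes(); d=p-[551.9,-33.5,0]; print(d@ex,d@ey)"
```

```text
12.6 [536.08475681 -36.95165942 168.60228743] [-0.19768317 -0.17112251  0.08990511]
blade 10 [686.78775201 122.4805415   50.00632492] [521.46888086 -22.21982504   8.36422532] [729.44883388 161.4414242  203.76748128]
shift [ 1.11 -0.01  0.72] turn -0.4 alt 179.6 | now yaw -168.3 tcp [536.1 -37.  168.6]
shift [ 0.95 -0.    0.99] turn -0.4 alt 179.6 | now yaw -168.3 tcp [536.1 -37.  168.6]
-16.187411568359696 -0.059806174304409036
```

View pics/l1.png

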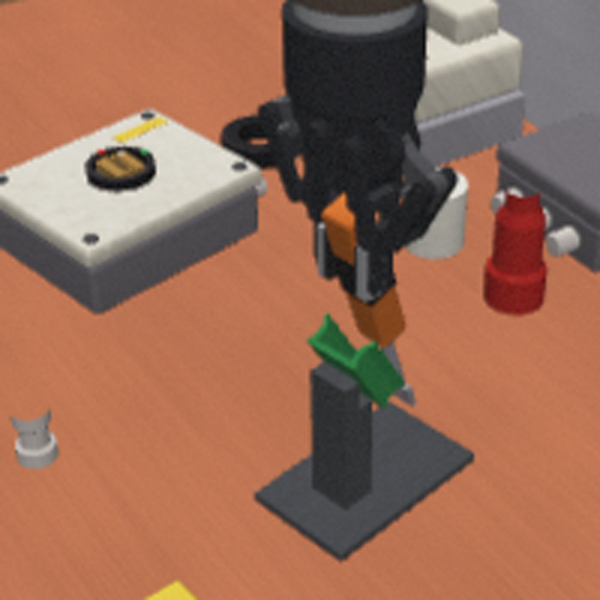

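Emit:
drive_tool([
  [0.4,0,0.25,0,15],
  [0.8,0,0.5,0,15],
  [1.15,0,0.7,0,15],
  [1.2,0,0.75,0,15],
  [1.2,0,0.75,0,15],
])

```text
t: 13.22
tcp_pos: [508.4, -42.9, 149.9]
orientation: [-0.32, 3.123, -0.001]
ft_force: [3.9, 1.0, 4.5]
gripper_width: 23.6
```

```bash
python3 bl.py m 280 340 200 250; 
python3 -c "
from h import *
tgt(-40,159.3)
R,p=axes(); d=p-[551.9,-33.5,0]; print(d@ex,d@ey)"
```

```text
13.275 [508.42811714 -42.87277269 149.78628635] [4.20795818 0.54167135 5.215178  ]
blade 9 [701.99431968 137.26084319  32.99078815] [493.28415126 -28.82259967   9.60598669] [729.43392224 160.82888092 161.94149622]
shift [-0.18  0.    0.24] turn -0.4 alt 179.6 | now yaw -168.3 tcp [508.4 -42.9 149.8]
-44.47078547723037 -0.0520264062645212
```

View pics/m1.png

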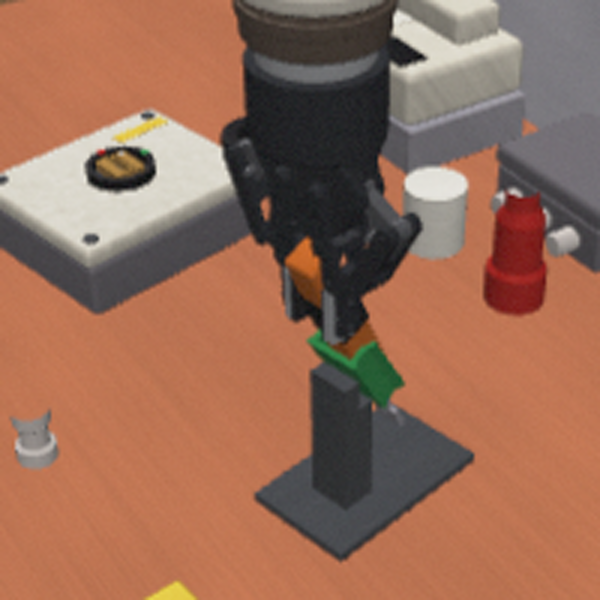

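Emit:
drive_tool([
  [-0.1,0,0.15,0,15],
  [-0.2,0,0.3,0,15],
  [-0.3,0,0.5,0,15],
  [-0.3,0,0.5,0,15],
])

```text
t: 13.78
tcp_pos: [515.8, -41.2, 135.8]
orientation: [-0.321, 3.125, 0.0]
ft_force: [7.2, 1.2, 0.3]
gripper_width: 23.3
```

```bash
python3 bl.py n 280 340 200 250; 
python3 -c "
from h import *
R,p=axes(); d=p-[551.9,-33.5,0]; print(d@ex,d@ey,p)"
```

```text
13.825 [515.83155878 -41.14532625 135.80821436] [ 7.72881468  0.61415377 -0.05445801]
blade 29 [719.86190102 156.57959465  37.37447184] [507.30348507 -58.38384703  23.72639878] [730.56909363 176.44915794 174.40601168]
-36.869719506156784 0.08514296628636128 [515.83155878 -41.14532625 135.80821436]
```

View pics/n1.png

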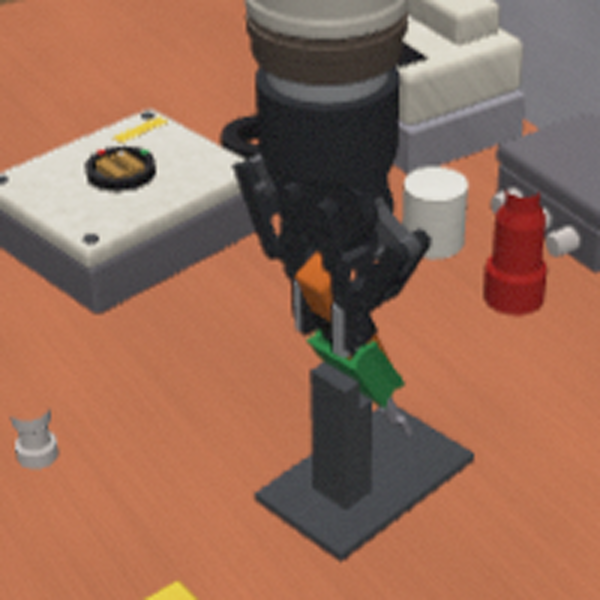

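```bash
python3 - <<'E'
from h import *
for dx in(0,8.5):
    for q in((-110,12,11),(-110,-12,11),(-110,12,-11),(-110,-12,-11),(70,10,0),(70,-10,0)): print(dx,q,proj('side',T(q[0]+dx,q[1],q[2])).round(1), ((proj('side',T(q[0]+dx,q[1],q[2]))-[200,130])*3).round(0))
p,_=load('side','n'); cv2.imwrite('pics/n2.png',cv2.resize(p[195:285,285:355],None,fx=8,fy=6.5,interpolation=cv2.INTER_CUBIC))
E
```

```text
0 (-110, 12, 11) [[301.1 217. ]] [[303. 261.]]
0 (-110, -12, 11) [[311.1 222.6]] [[333. 278.]]
0 (-110, 12, -11) [[293.2 226.8]] [[280. 291.]]
0 (-110, -12, -11) [[303.1 232.7]] [[309. 308.]]
0 (70, 10, 0) [[331.7 266.8]] [[395. 410.]]
0 (70, -10, 0) [[339.1 271.4]] [[417. 424.]]
8.5 (-110, 12, 11) [[302.9 219.5]] [[309. 268.]]
8.5 (-110, -12, 11) [[312.9 225.1]] [[339. 285.]]
8.5 (-110, 12, -11) [[295.1 229.3]] [[285. 298.]]
8.5 (-110, -12, -11) [[305.  235.1]] [[315. 315.]]
8.5 (70, 10, 0) [[333.1 268.5]] [[399. 416.]]
8.5 (70, -10, 0) [[340.4 273.1]] [[421. 429.]]
```

View pics/n2.png

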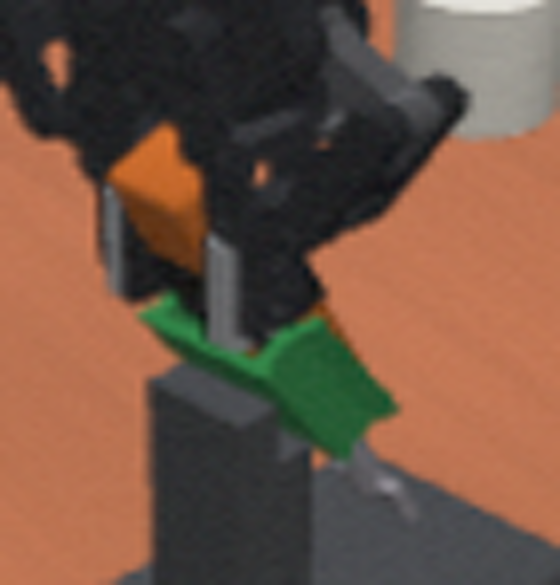

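Emit:
drive_tool([
  [0.2,0,-0.05,0,15],
  [0.4,0,-0.1,0,15],
  [0.5,0,-0.1,0,15],
  [0.5,0,-0.1,0,45],
  [0.5,0,-0.1,0,45],
  [0.5,0,-0.1,0,45],
])

```text
t: 14.58
tcp_pos: [502.5, -43.9, 138.5]
orientation: [0.32, -3.124, -0.0]
ft_force: [0.2, 0.0, -0.1]
gripper_width: 38.2
```

```bash
python3 bl.py o 280 340 200 250; python3 - <<'E'
from h import *
R,p=axes(); d=p-[551.9,-33.5,0]; print(d@ex,d@ey,p)
p,_=load('side','o'); cv2.imwrite('pics/o2.png',cv2.resize(p[195:285,285:355],None,fx=8,fy=6.5,interpolation=cv2.INTER_CUBIC))
E
```

```text
14.625 [502.63217087 -43.88983861 138.63836756] [ 1.2157835  -0.15737649  1.19383668]
blade 43 [705.51029184 145.61789652  42.52405527] [486.91446894 -24.66316825   8.04619359] [731.18345416 177.75437777 178.58606465]
-50.35116046881261 0.16844151365074259 [502.63217087 -43.88983861 138.63836756]
```

View pics/o2.png

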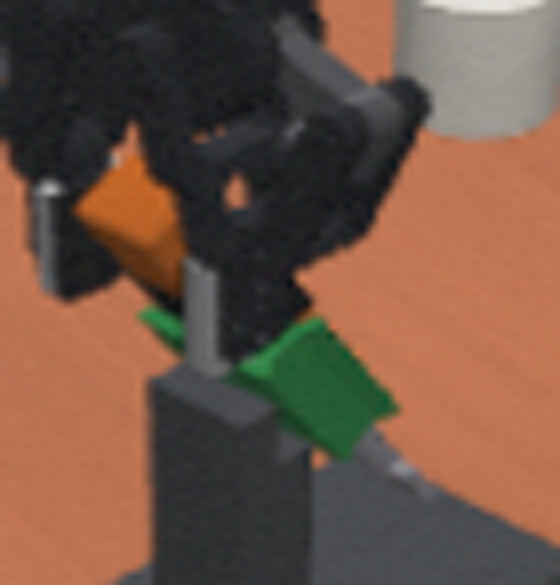

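Emit:
drive_tool([
  [0,0,-0.5,0,45],
  [0,0,-1.5,0,45],
  [0,0,-3,0,30],
  [-0.5,0,-3.6,0,10],
  [-0.5,0,-3.6,0,0],
  [-0.5,0,-3.6,0,0],
])

```text
t: 15.38
tcp_pos: [514.7, -41.3, 228.5]
orientation: [0.32, -3.124, -0.0]
ft_force: [-0.0, 0.4, 0.5]
gripper_width: 0.1
```

```bash
python3 bl.py q 280 340 200 250; python3 - <<'E'
from h import *
R,p=axes(); d=p-[551.9,-33.5,0]; print(d@ex,d@ey,p)
p,_=load('side','q'); cv2.imwrite('pics/q2.png',cv2.resize(p[195:285,285:355],None,fx=8,fy=6.5,interpolation=cv2.INTER_CUBIC))
E
```

```text
15.425 [514.61091663 -41.34084667 228.29111084] [ 0.73831451 -0.91990596  0.98225061]
blade 63 [723.88619823 161.38658711  27.53023978] [505.58950942 -49.71377986   8.57277514] [731.61352526 179.53852807 232.76527121]
-38.104227641647824 0.14983563339734837 [514.61091663 -41.34084667 228.29111084]
```

View pics/q2.png

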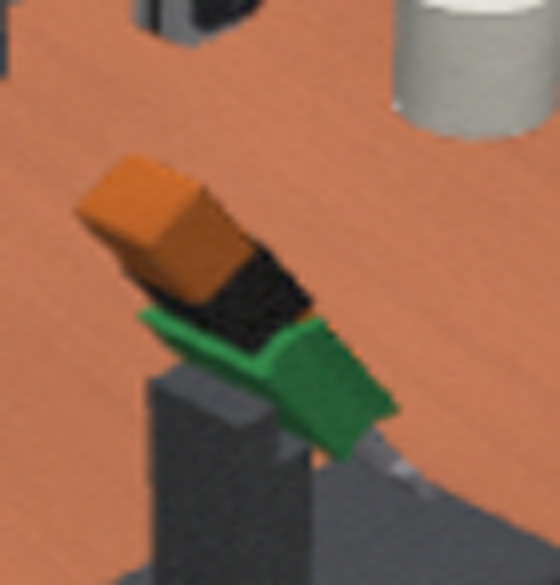

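Emit:
drive_tool([
  [0.48,0,0.8,0,0],
  [0.48,0,1.3,0,0],
  [0.48,0,1.6,0,0],
  [0.48,0,1.9,0,0],
  [0.48,0,1.9,0,0],
])

```text
t: 16.05
tcp_pos: [503.9, -44.6, 188.9]
orientation: [-0.319, 3.117, -0.005]
ft_force: [-17.9, -3.0, 49.8]
gripper_width: 0.2
```

```bash
python3 -c "
from h import *
o=arm.get_obs(); print(o['tcp_pos'],o['ft_force'])"
```

```text
[503.8577899  -44.57290272 188.94661112] [-17.90812218  -2.97473675  49.77061775]
```

Emit:
drive_tool([
  [0,0,-0.5,0,0],
  [0,0,-2,0,30],
  [0,0,-3,0,60],
  [0,0,-3,0,60],
])

```text
t: 16.55
tcp_pos: [504.3, -43.7, 258.2]
orientation: [-0.32, 3.122, -0.001]
ft_force: [1.0, 0.5, -0.8]
gripper_width: 50.9
```

```bash
python3 bl.py r 280 340 200 250; python3 - <<'E'
from h import *
tgt(-44,166,off=18.7)
p,_=load('side','r'); cv2.imwrite('pics/r2.png',cv2.resize(p[195:285,285:355],None,fx=8,fy=6.5,interpolation=cv2.INTER_CUBIC))
E
```

```text
16.6 [503.98318547 -43.73700171 256.72486427] [-0.0929513   0.15030674 -0.853802  ]
blade 65 [727.33728575 164.4192055   23.6062023 ] [724.61228254 154.30981584   8.06469271] [731.89151956 178.64123109  41.87260266]
shift [-0.2   0.    4.38] turn -0.4 alt 179.6 | now yaw -168.3 tcp [504.  -43.7 256.7]
```

View pics/r2.png

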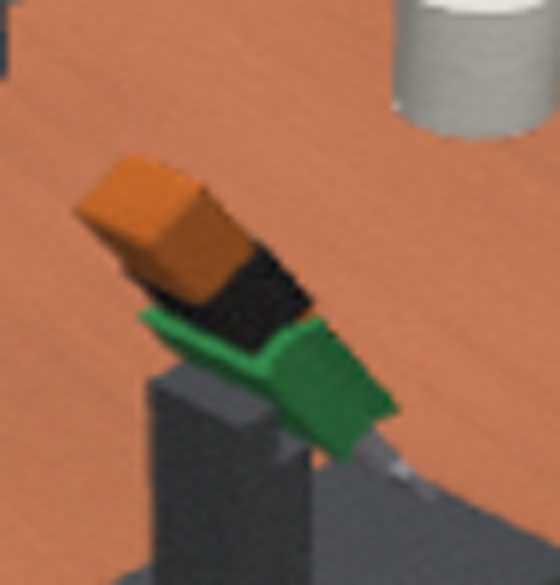

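Emit:
drive_tool([
  [-0.2,0,2,0,60],
  [-0.2,0,3.8,0,60],
  [-0.2,0,4.3,0,60],
  [-0.2,0,4.3,0,15],
  [-0.2,0,4.3,0,15],
  [-0.2,0,4.3,0,15],
  [-0.2,0,4.3,0,15],
], grip_force=20)

```text
t: 17.48
tcp_pos: [508.9, -42.8, 150.4]
orientation: [-0.32, 3.123, -0.001]
ft_force: [-1.4, -0.7, 6.7]
gripper_width: 23.8
```

```bash
python3 bl.py s 280 340 200 250
```

```text
17.525 [508.93061658 -42.82629923 150.45366594] [-0.42731691 -0.40721859  6.45848571]
blade 11 [645.43448457  90.53171132  76.82439864] [495.31322171 -28.78563177   8.3002377 ] [729.77730921 162.37154051 188.09840609]
```

View pics/s1.png

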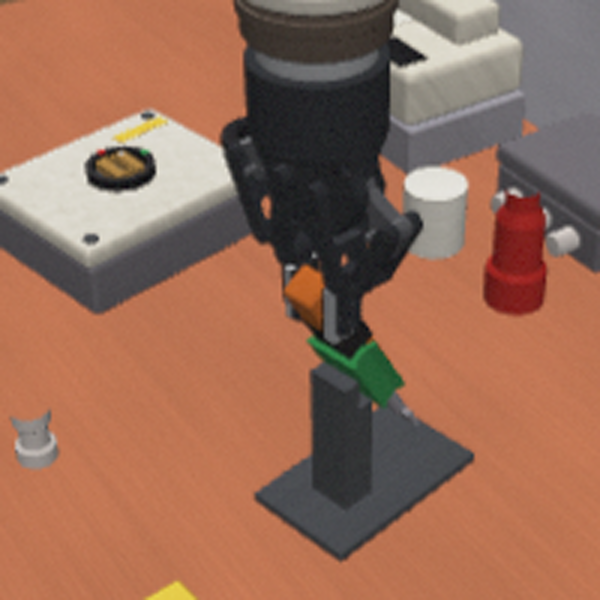

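Emit:
drive_tool([
  [0.4,0,-0.7,0,15],
  [1.0,0,-1.7,0,15],
  [1.5,0,-3,0,15],
  [1.7,0,-4.5,0,15],
  [1.7,0,-4.5,0,15],
])

```text
t: 18.15
tcp_pos: [467.0, -51.6, 265.0]
orientation: [-0.32, 3.121, -0.002]
ft_force: [0.3, 0.5, -1.7]
gripper_width: 23.7
```

```bash
python3 bl.py t 220 340 150 300; python3 - <<'E'
from h import *
a=np.radians(12.1)
R,p=axes();G=p+[0,0,17]
for th in(50,55,60,65,70):
    t=np.radians(th); k=ex*np.cos(t)-np.array([0,0,np.sin(t)])
    for g in (84,90): print(th,g,((proj('side',np.array([G+g*k,G+(g+70)*k,G-(110-g)*k]))-[200,130])*3)[:,0].round(0).tolist())
plan(369.4,276.1,230,-168.7,off=17)
E
```

```text
18.2 [466.91301973 -51.50449835 262.9591422 ] [-0.63008041 -0.58888493 -1.64265935]
blade 2054 [596.72162849 275.49449551  64.17687449] [445.55595795 -47.17182751   8.48777745] [818.17718342 392.64110876 303.68590165]
50 84 [333.0, 386.0, 232.0]
50 90 [338.0, 390.0, 238.0]
55 84 [326.0, 374.0, 235.0]
55 90 [330.0, 378.0, 240.0]
60 84 [318.0, 361.0, 237.0]
60 90 [322.0, 364.0, 242.0]
65 84 [310.0, 347.0, 240.0]
65 90 [313.0, 350.0, 244.0]
70 84 [302.0, 332.0, 243.0]
70 90 [304.0, 335.0, 247.0]
shift [ 1.17 13.62  1.99] turn 0.4 alt -179.6 | now yaw -168.3 tcp [466.9 -51.5 263. ]
```

View pics/t1.png

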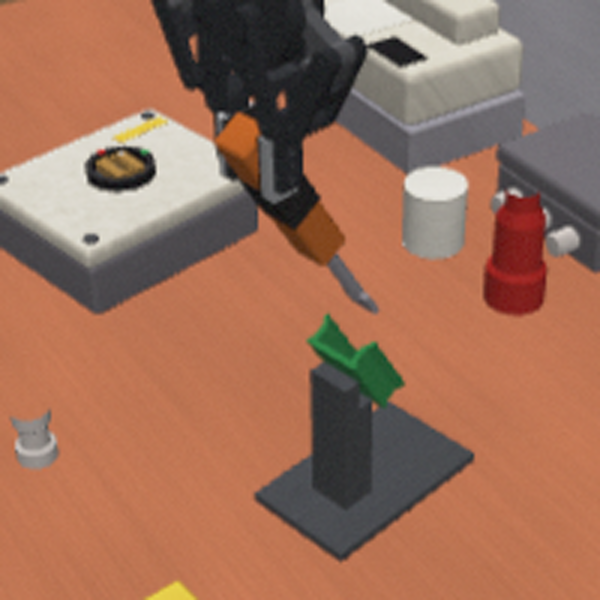

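Emit:
drive_tool([
  [1.2,13.6,0.5,0.4,15],
  [1.2,13.6,0.5,0.4,15],
  [1.2,13.6,0.5,0.4,15],
  [1.2,13.6,1,0.4,15],
  [1.2,13.6,2,0.4,15],
  [1.2,13.6,2,0.4,15],
  [1.2,13.6,4.2,0.4,15],
  [1.2,13.6,4.2,0.4,15],
])

```text
t: 19.2
tcp_pos: [365.6, 274.0, 151.8]
orientation: [0.311, -3.118, 0.008]
ft_force: [-0.6, 0.1, -0.6]
gripper_width: 23.7
```

```bash
cat > v.py <<'E'
from h import *
import sys
n,tag,x0,y0,w,hh,f=sys.argv[1],sys.argv[2],*map(int,sys.argv[3:8])
p,d=grab(n,tag); cv2.imwrite(f'pics/{tag}1.png',cv2.resize(p[y0:y0+hh,x0:x0+w],None,fx=f,fy=f,interpolation=cv2.INTER_CUBIC))
o=arm.get_obs(); print(o['t'],o['tcp_pos'],o['ft_force'])
E
python3 v.py side u 100 80 200 200 3; python3 -c "
from h import *
c=np.array([546.9,311.6,0]);b=np.radians(11.3);bx=np.array([np.cos(b),np.sin(b),0]);by=np.array([-np.sin(b),np.cos(b),0])
R,p=axes(); print((p-c)@bx,(p-c)@by); q=c-181*bx; plan(q[0],q[1],170,-168.7,off=17)"
```

```text
19.25 [367.11907047 274.59274245 155.16309049] [-0.50458081 -0.04026021  0.07299357]
-183.5472442539362 -1.0624792777896948
shift [-0.1   0.04  0.09] turn 0.0 alt -180.0 | now yaw -168.7 tcp [367.1 274.6 155.2]
```

View pics/u1.png

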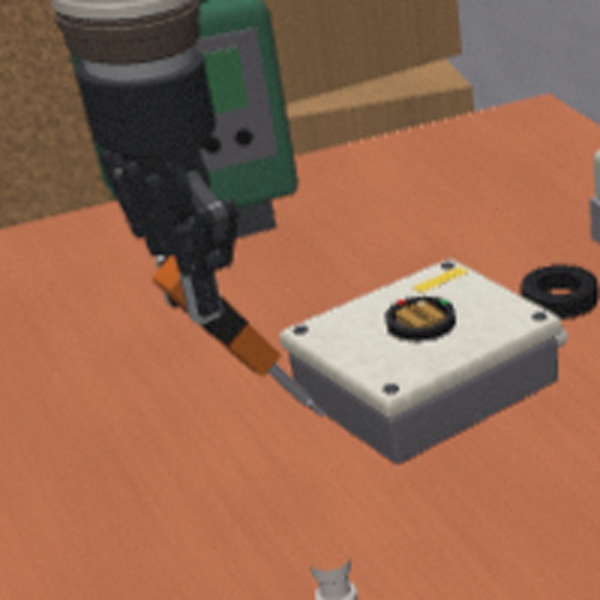

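Emit:
drive_tool([
  [-0.6,0,0,0,15],
  [-1.2,0,-0.35,0,15],
  [-1.9,0,-0.65,0,15],
  [-2.4,0,-0.8,0,15],
  [-2.8,0,-0.95,0,15],
  [-3.2,0,-1.0,0,15],
  [-3.55,0,-1.0,0,15],
  [-3.55,0,-1.0,0,15],
])

```text
t: 20.25
tcp_pos: [455.9, 293.0, 181.3]
orientation: [-0.309, 3.126, -0.0]
ft_force: [0.1, 0.1, -1.7]
gripper_width: 23.6
```

```bash
python3 v.py side w 100 80 200 200 3
```

```text
20.3 [455.65424287 292.93461843 181.40252832] [ 0.53290041  0.52611644 -1.12702877]
```

View pics/w1.png

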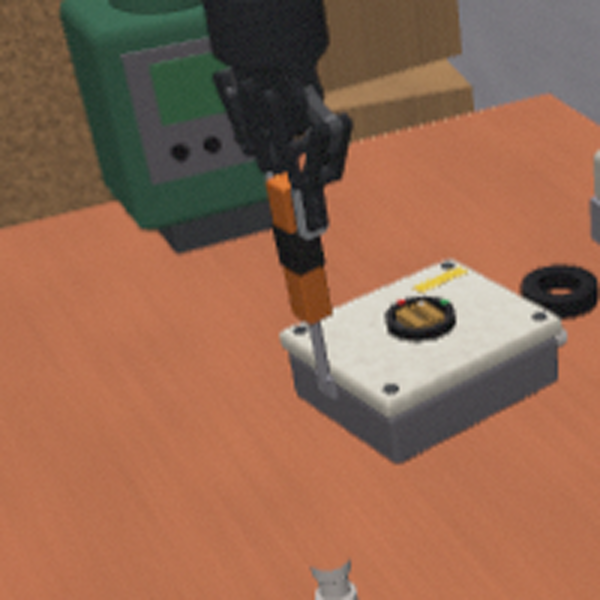

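```bash
cat > ang.py <<'E'
from h import *
def table(yaw,x0,y0,f,ths=(78,82,86,90,94),gs=(84,88),offs=17,n='side'):
    b=np.radians(yaw);bx=np.array([np.cos(b),np.sin(b),0]); R,p=axes();G=p+[0,0,offs]
    for th in ths:
        t=np.radians(th); k=bx*np.cos(t)-np.array([0,0,np.sin(t)])
        for g in gs: print(th,g,((proj(n,np.array([G+(g+70)*k,G+g*k,G-(110-g)*k]))-[x0,y0])*f).round(0).tolist())
E
python3 -c "
from ang import *
table(11.3,100,80,3)"
python3 - <<'E'
from h import *
p,_=load('side','w'); cv2.imwrite('pics/w2.png',cv2.resize(p[130:220,180:230],None,fx=10,fy=6.5,interpolation=cv2.INTER_CUBIC))
E
```

```text
78 84 [[361.0, 368.0], [334.0, 298.0], [285.0, 174.0]]
78 88 [[363.0, 372.0], [335.0, 302.0], [287.0, 179.0]]
82 84 [[350.0, 375.0], [327.0, 302.0], [287.0, 173.0]]
82 88 [[352.0, 379.0], [329.0, 307.0], [288.0, 178.0]]
86 84 [[339.0, 382.0], [321.0, 306.0], [289.0, 172.0]]
86 88 [[340.0, 386.0], [322.0, 310.0], [290.0, 177.0]]
90 84 [[328.0, 388.0], [314.0, 309.0], [291.0, 171.0]]
90 88 [[328.0, 392.0], [315.0, 314.0], [292.0, 176.0]]
94 84 [[316.0, 393.0], [308.0, 312.0], [293.0, 170.0]]
94 88 [[316.0, 397.0], [308.0, 316.0], [294.0, 176.0]]
```

View pics/w2.png

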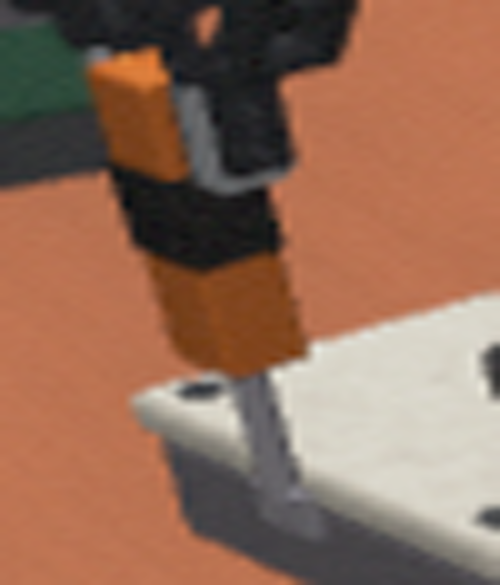

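```bash
python3 -c "
from h import *
plan(546.8,311.5,226,-168.7,off=0)"
```

```text
shift [-3.72  0.01 -1.78] turn 0.0 alt -180.0 | now yaw -168.7 tcp [455.7 292.9 181.4]
```

Emit:
drive_tool([
  [0.1,0,-1,0,15],
  [0.1,0,-2.2,0,15],
  [-1,0,-2.2,0,15],
  [-2.5,0,-2.2,0,15],
  [-3.7,0,-2,0,15],
  [-3.7,0,-1.8,0,15],
  [-3.7,0,-1.8,0,15],
])

```text
t: 21.18
tcp_pos: [545.4, 310.9, 226.1]
orientation: [0.31, -3.125, 0.001]
ft_force: [-0.4, 0.1, -1.5]
gripper_width: 23.5
```

```bash
python3 v.py side x 190 110 100 100 6; python3 v.py top y 130 190 100 100 6;  python3 -c "
from ang import *
table(11.3,190,110,6,ths=(86,88,90,92,94),gs=(88,))
print(proj('side',[[546.8,311.5,73]])*6-[190*6,110*6])
table(11.3,130,190,6,ths=(86,90,94),gs=(88,),n='top')"
```

```text
21.225 [545.27134169 310.92287415 226.75882731] [-0.05017801  0.54233118 -1.62507869]
21.275 [545.26838304 310.97005104 227.21184462] [ 0.46694307  0.0171619  -1.96983588]
86 88 [[316.0, 405.0], [288.0, 249.0], [239.0, -25.0]]
88 88 [[305.0, 411.0], [282.0, 252.0], [241.0, -26.0]]
90 88 [[294.0, 416.0], [275.0, 255.0], [243.0, -26.0]]
92 88 [[283.0, 421.0], [269.0, 257.0], [244.0, -27.0]]
94 88 [[271.0, 425.0], [262.0, 260.0], [246.0, -27.0]]
[[299.96447845 443.23668893]]
86 88 [[295.0, 289.0], [254.0, 270.0], [179.0, 236.0]]
90 88 [[300.0, 318.0], [257.0, 287.0], [178.0, 231.0]]
94 88 [[304.0, 346.0], [259.0, 304.0], [178.0, 227.0]]
```

View pics/x1.png

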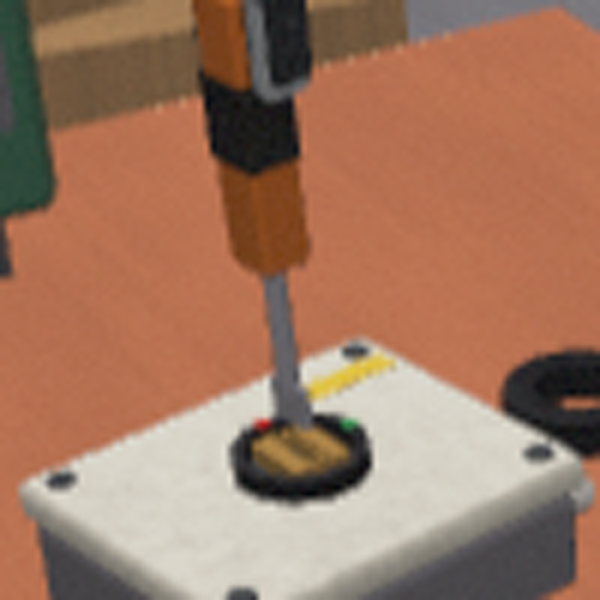

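View pics/y1.png

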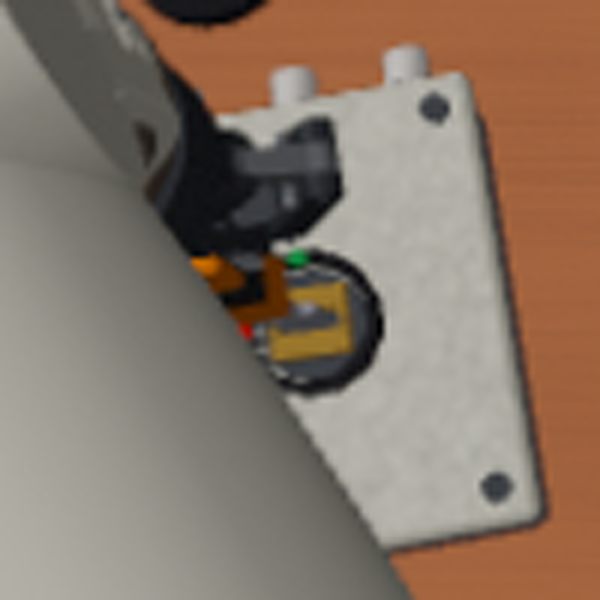

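```bash
python3 - <<'E'
from h import *
s,_=load('side','a'); h=cv2.cvtColor(s,cv2.COLOR_BGR2HSV).astype(int); v,u=np.indices((480,640))
m=(h[...,0]>12)&(h[...,0]<28)&(h[...,1]>80)&(u>222)&(u<258)&(v>172)&(v<200)
uv=np.c_[u[m],v[m]].astype(np.float32); (r)=cv2.minAreaRect(uv); W=atz('side',uv,73)[:,:2].astype(np.float32)
print(len(uv),uv.mean(0),r,W.mean(0),cv2.minAreaRect(W))
# collar dark ellipse
m=(h[...,2]<60)&(u>222)&(u<258)&(v>170)&(v<202); c=max(cv2.findContours(m.astype(np.uint8),0,1)[0],key=cv2.contourArea)
W=atz('side',c.reshape(-1,2),73)[:,:2].astype(np.float32); print('collar side',cv2.minEnclosingCircle(W))
p,_=load('top','a'); h=cv2.cvtColor(p,cv2.COLOR_BGR2HSV).astype(int)
m=(h[...,2]<70)&(u>165)&(u<200)&(v>225)&(v<262); c=max(cv2.findContours(m.astype(np.uint8),0,1)[0],key=cv2.contourArea)
W=atz('top',c.reshape(-1,2),73)[:,:2].astype(np.float32); print('collar top',cv2.minEnclosingCircle(W))
p,_=load('side','x'); cv2.imwrite('pics/x2.png',cv2.resize(p[165:195,225:255],None,fx=20,fy=20,interpolation=cv2.INTER_CUBIC))
for z in(73,84,86):print(proj('side',[[546.8,311.5,z]]),(proj('side',[[546.8,311.5,z]])-[225,165])*20,proj('top',[[546.8,311.5,z]])*6-[780,1140])
E
```

```text
146 [240.15753 182.5822 ] ((240.1399688720703, 180.5199737548828), (15.414929389953613, 17.39482879638672), 8.13010311126709) [550.0202 316.9897] ((553.5948486328125, 324.2740783691406), (75.9278335571289, 37.19253921508789), 58.655982971191406)
collar side ((543.2492065429688, 304.067138671875), 31.330699920654297)
collar top ((545.8956909179688, 310.592529296875), 27.060300827026367)
[[239.99407974 183.87278149]] [[299.88159482 377.45562975]] [[306.44486259 319.27805187]]
[[239.53498894 179.85799546]] [[290.69977884 297.15990913]] [[300.0950369  314.73795134]]
[[239.45089413 179.12275832]] [[289.01788257 282.45516642]] [[298.92897285 313.90412153]]
```

View pics/x2.png

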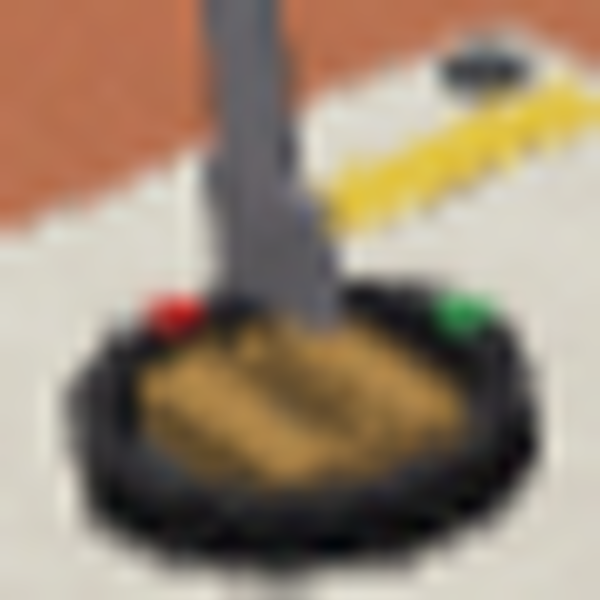

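Emit:
drive_tool([
  [-0.07,0,0.2,0,15],
  [-0.07,0,0.4,0,15],
  [-0.07,0,0.55,0,15],
  [-0.07,0,0.7,0,15],
  [-0.07,0,0.8,0,15],
])

```text
t: 21.9
tcp_pos: [547.5, 311.3, 206.3]
orientation: [0.31, -3.126, 0.0]
ft_force: [-1.3, -1.1, 16.5]
gripper_width: 23.7
```

```bash
python3 v.py side aa 215 155 50 50 12
```

```text
21.95 [547.6097668  311.29501292 206.54712274] [-2.17950651  0.57601098 -0.85696386]
```

View pics/aa1.png

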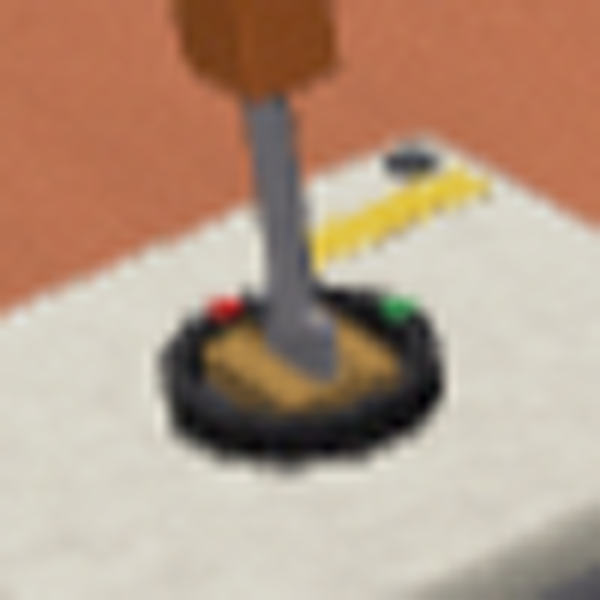

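Emit:
drive_tool([
  [0,0,0.15,0,15],
  [0,0,0.3,0,15],
  [0,0,0.3,0,15],
], grip_force=30)

```text
t: 22.32
tcp_pos: [549.7, 312.0, 205.5]
orientation: [-0.308, 3.116, 0.006]
ft_force: [-0.4, -2.4, 31.3]
gripper_width: 23.2
```

```bash
python3 v.py side ab 215 155 50 50 12
```

```text
22.375 [549.71928901 312.02185356 205.48039686] [-0.95922886 -1.45984394 31.10403201]
```

View pics/ab1.png

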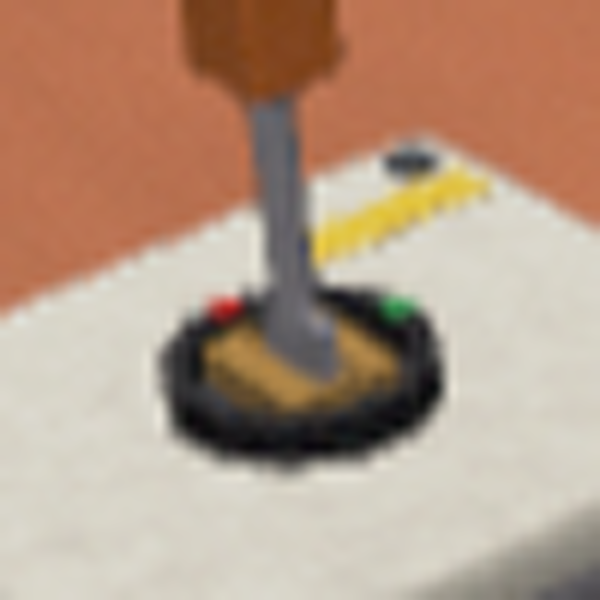

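```bash
python3 - <<'E'
from h import *
b=np.radians(11.3);bx=np.array([np.cos(b),np.sin(b),0]);by=np.array([-np.sin(b),np.cos(b),0])
L=np.array([546.8,311.5,0])
for z in(73,83,91,135,143): print(z,[((proj('side',[L+y*by+[0,0,z]])[0]-[215,155]+.5)*12).round(0).tolist() for y in(-10,0,10)])
p,_=load('side','ab'); cv2.imwrite('pics/ab2.png',cv2.resize(p[155:195,225:255],None,fx=20,fy=15,interpolation=cv2.INTER_LANCZOS4))
E
```

```text
73 [[337.0, 371.0], [306.0, 352.0], [275.0, 334.0]]
83 [[332.0, 327.0], [301.0, 309.0], [270.0, 291.0]]
91 [[328.0, 292.0], [297.0, 273.0], [266.0, 255.0]]
135 [[306.0, 91.0], [274.0, 73.0], [242.0, 56.0]]
143 [[302.0, 53.0], [270.0, 35.0], [238.0, 18.0]]
```

View pics/ab2.png

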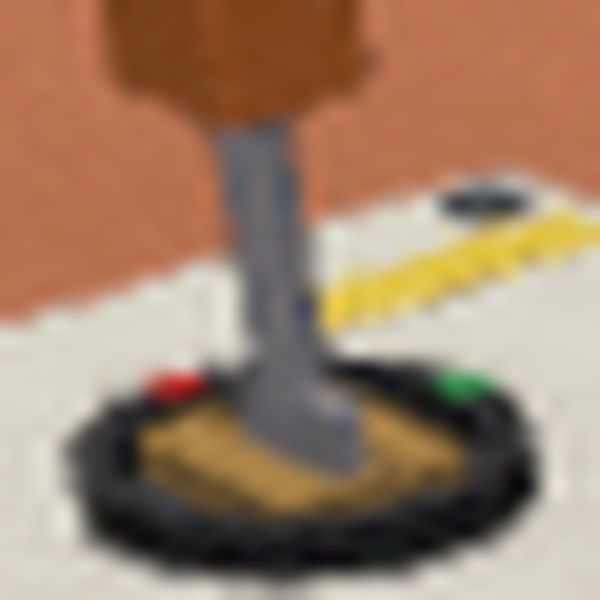

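Emit:
drive_tool([
  [0,0,-0.2,0,15],
  [0,0,-0.2,10,15],
  [0,0,-0.2,20,15],
  [0,0,-0.2,30,15],
  [0,0,-0.2,40,15],
  [0,0,-0.2,50,15],
], grip_force=45)

```text
t: 23.12
tcp_pos: [548.4, 310.3, 205.8]
orientation: [1.049, 2.958, -0.0]
ft_force: [-0.7, -5.0, 12.8]
gripper_width: 23.4
```

```bash
python3 v.py side ac 215 135 60 60 10; python3 -c "
from h import *
print(arm.get_obs()['wrist_torque'])"
```

```text
23.175 [548.31896825 310.33755169 205.79910882] [-1.46150288 -5.29088256 12.73622348]
[-1.84858006  0.28169316  0.13837381]
```

View pics/ac1.png

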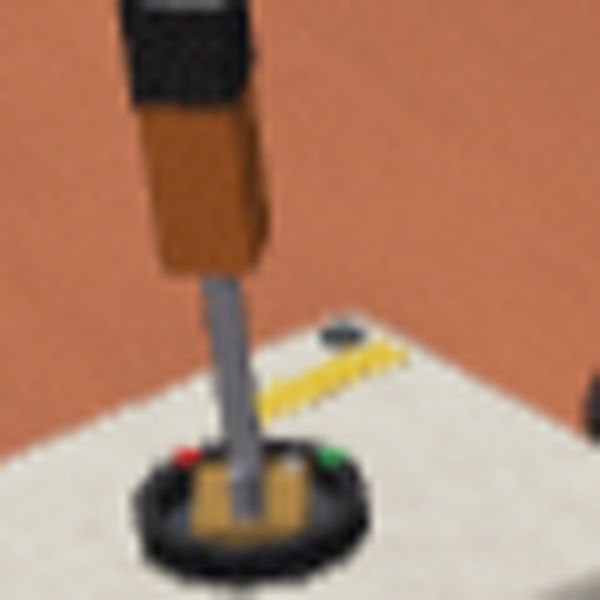

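Emit:
drive_tool([
  [0,0,0,10,15],
  [0,0,0,20,15],
  [0,0,0,30,15],
  [0,0,0,40,15],
  [0,0,0,48,15],
  [0,0,0,53,15],
  [0,0,0,53,15],
])

```text
t: 24.05
tcp_pos: [547.5, 310.8, 205.7]
orientation: [2.254, 2.186, 0.001]
ft_force: [-4.0, -3.4, 12.7]
gripper_width: 23.5
```

```bash
python3 v.py side ad 215 135 60 60 10; python3 -c "
from h import *
print(arm.get_obs()['wrist_torque']); plan(546.8,311.5,100,101.3-180)"
```

```text
24.1 [547.54873107 310.8098139  205.67219569] [-3.33220122 -3.43012699 12.44232792]
[-1.28522095  1.38555806  0.15171764]
shift [ 0.03 -0.04  4.97] turn -13.0 alt 167.0 | now yaw 88.3 tcp [547.5 310.8 205.7]
```

View pics/ad1.png

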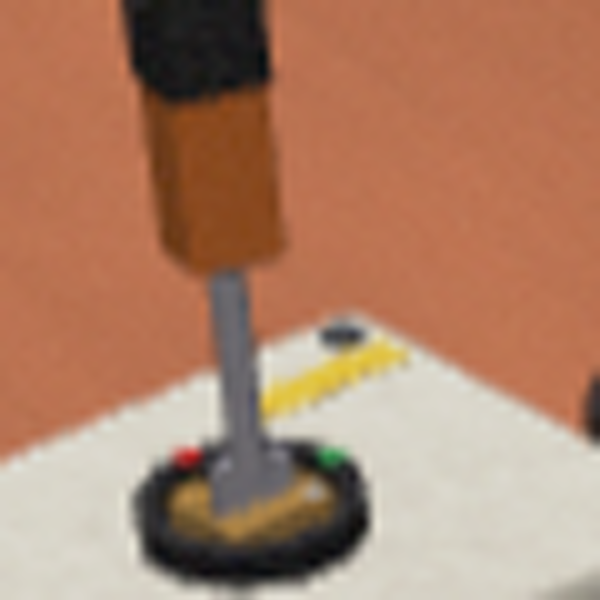

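Emit:
drive_tool([
  [0,0,0,6,15],
  [0,0,0,12,15],
  [0,0,0,12,15],
])

```text
t: 24.48
tcp_pos: [547.9, 311.2, 205.7]
orientation: [2.47, 1.94, 0.002]
ft_force: [-1.7, -2.9, 10.7]
gripper_width: 23.3
```

```bash
python3 v.py side ae 215 135 60 60 10; python3 -c "
from h import *
print(arm.get_obs()['wrist_torque']); plan(546.8,311.5,100,101.3-180)"
```

```text
24.525 [547.89844132 311.18759274 205.65379265] [-1.70582478 -3.35353462 11.17124427]
[-0.83725925  0.58471932  0.81150115]
shift [-0.   -0.05  4.97] turn -24.9 alt 155.1 | now yaw 76.4 tcp [547.9 311.2 205.7]
```

View pics/ae1.png

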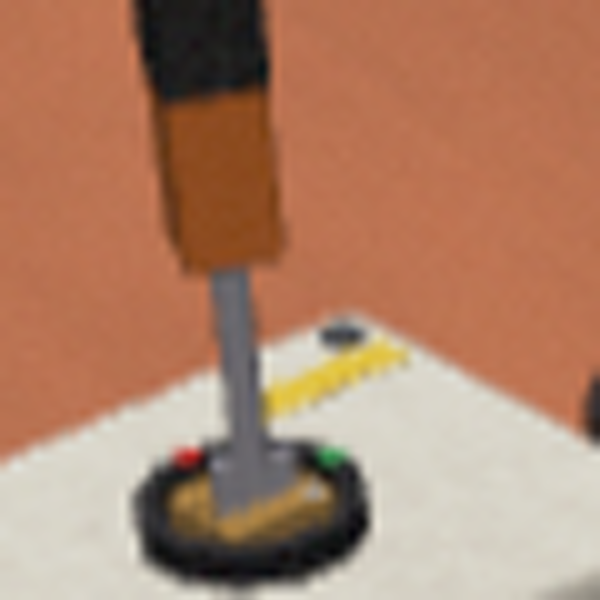

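Emit:
drive_tool([
  [0,0,0,-9,15],
  [0,0,0,-18,15],
  [0,0,-0.6,-18,15],
  [0,0,-1.5,-18,15],
  [0,0,-4,-18,15],
  [0,0,-4,-18,15],
])

```text
t: 25.28
tcp_pos: [548.8, 311.9, 310.0]
orientation: [2.138, 2.298, 0.013]
ft_force: [0.3, -0.5, -0.3]
gripper_width: 23.5
```

```bash
python3 v.py side af 200 75 100 120 5; python3 v.py top ag 130 190 100 100 6; python3 -c "
from h import *
o=arm.get_obs(); print(o['joints'].round(2))"
```

```text
25.325 [548.60817707 311.82504326 306.7464343 ] [-0.45550669 -0.16551247 -1.70516913]
25.375 [548.22631792 311.62553074 304.45400023] [ 0.44757162 -0.45170683 -2.36565159]
[ 0.52  0.34  0.62  1.85 -0.    2.01]
```

View pics/af1.png

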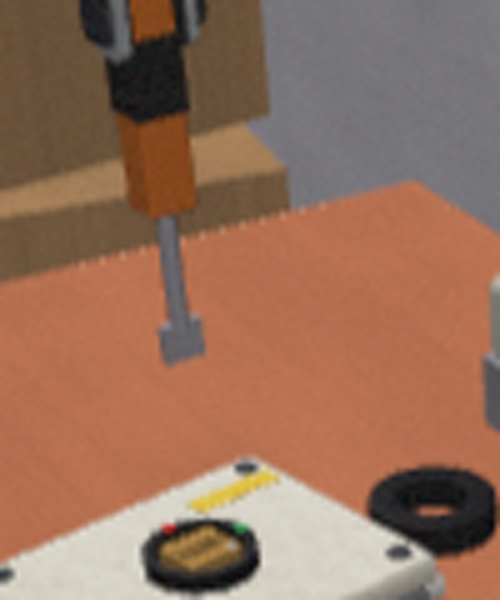

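View pics/ag1.png

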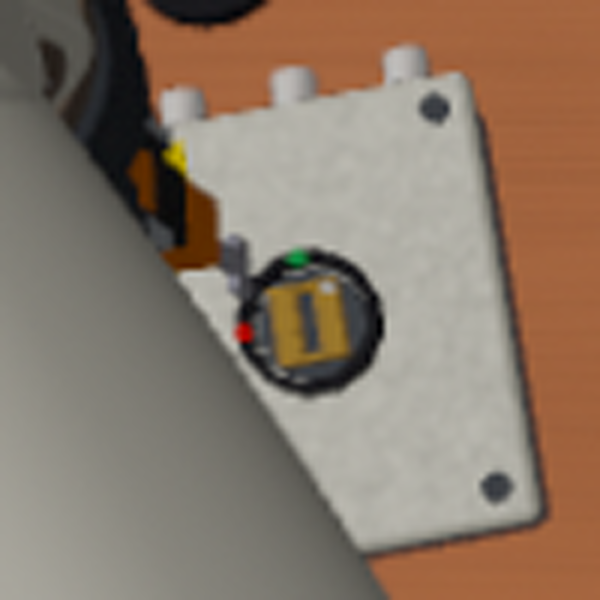

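```bash
python3 -c "
from h import *
tgt(18,304+17,off=17,yaw=12.1)"
```

```text
shift [-1.368e+01 -1.500e-01  1.000e-02] turn 82.1 alt -97.9 | now yaw 94.2 tcp [548.2 311.6 304.5]
```

Emit:
drive_tool([
  [-13.7,-0.15,0,82,15],
  [-13.7,-0.15,0,82,15],
  [-13.7,-0.15,0,82,15],
  [-13.7,-0.15,0,82,15],
  [-13.7,-0.15,0,82,15],
  [-13.7,-0.15,0,82,15],
  [-13.7,-0.15,0,82,15],
  [-13.7,-0.15,0,82,15],
])

```text
t: 26.38
tcp_pos: [569.4, -31.2, 302.1]
orientation: [-3.124, -0.325, 0.005]
ft_force: [0.7, 0.7, -1.4]
gripper_width: 23.5
```

```bash
python3 v.py side ah 280 110 100 170 3; python3 -c "
from ang import *
tgt(18,186,off=17,yaw=12.1);tgt(1,186,off=17,yaw=12.1);tgt(-25,183,off=17,yaw=12.1);tgt(-49.5,176,off=17,yaw=12.1)
table(12.1,280,110,3)"
```

```text
26.425 [569.35255478 -30.90117614 302.10198122] [-0.37970353 -0.27212777 -0.65920775]
shift [ 0.03 -0.04  5.32] turn -0.5 alt 179.5 | now yaw 11.6 tcp [569.4 -30.9 302.1]
shift [-0.65 -0.04  5.33] turn -0.5 alt 179.5 | now yaw 11.6 tcp [569.4 -30.9 302.1]
shift [-1.69 -0.03  5.45] turn -0.5 alt 179.5 | now yaw 11.6 tcp [569.4 -30.9 302.1]
shift [-2.67 -0.02  5.73] turn -0.5 alt 179.5 | now yaw 11.6 tcp [569.4 -30.9 302.1]
78 84 [[189.0, 296.0], [177.0, 207.0], [154.0, 43.0]]
78 88 [[190.0, 301.0], [178.0, 213.0], [155.0, 50.0]]
82 84 [[178.0, 305.0], [170.0, 212.0], [157.0, 42.0]]
82 88 [[178.0, 310.0], [171.0, 218.0], [157.0, 48.0]]
86 84 [[166.0, 314.0], [164.0, 217.0], [159.0, 40.0]]
86 88 [[166.0, 319.0], [164.0, 223.0], [159.0, 47.0]]
90 84 [[154.0, 322.0], [157.0, 221.0], [161.0, 39.0]]
90 88 [[154.0, 327.0], [156.0, 227.0], [161.0, 46.0]]
94 84 [[142.0, 329.0], [150.0, 225.0], [164.0, 38.0]]
94 88 [[142.0, 334.0], [149.0, 231.0], [163.0, 46.0]]
```

View pics/ah1.png

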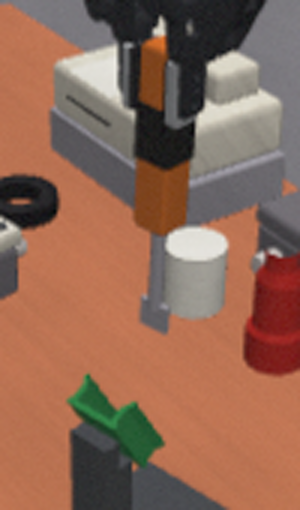

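Emit:
drive_tool([
  [0,0,2,-0.5,15],
  [0,0,4,-0.5,15],
  [0,0,5.1,-0.5,15],
  [0,0,5.3,-0.5,15],
  [0,0,5.3,-0.5,15],
], grip_force=20)

```text
t: 27.05
tcp_pos: [569.7, -30.4, 171.8]
orientation: [3.122, 0.351, -0.001]
ft_force: [0.2, -0.3, -0.8]
gripper_width: 23.7
```

```bash
python3 v.py side ai 270 170 100 130 5; python3 -c "
from ang import *
tgt(1,186,off=17,yaw=12.1);tgt(-25,183,off=17,yaw=12.1);tgt(-49.5,176,off=17,yaw=12.1)"
```

```text
27.1 [570.0893131  -30.41836326 172.57757939] [-0.08994472 -0.65982521 -1.26635514]
shift [-0.7  -0.04  0.14] turn 0.7 alt -179.3 | now yaw 12.8 tcp [570.1 -30.4 172.6]
shift [-1.74 -0.05  0.26] turn 0.7 alt -179.3 | now yaw 12.8 tcp [570.1 -30.4 172.6]
shift [-2.72 -0.07  0.54] turn 0.7 alt -179.3 | now yaw 12.8 tcp [570.1 -30.4 172.6]
```

View pics/ai1.png

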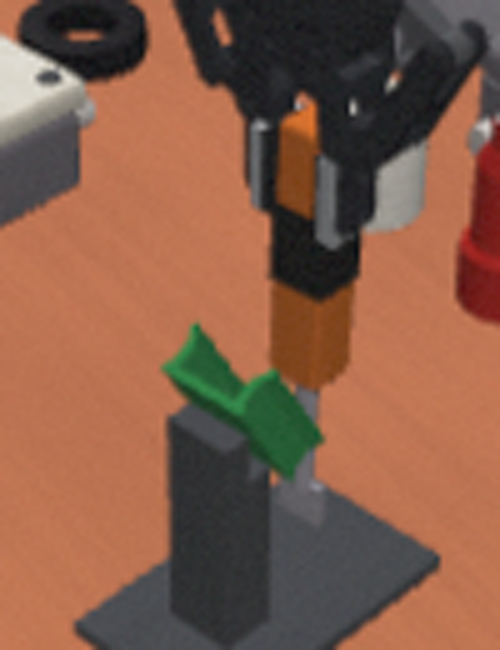

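Emit:
drive_tool([
  [-0.4,-0.05,0.1,0.7,15],
  [-0.75,-0.05,0.12,0.7,15],
  [-1.1,-0.05,0.15,0.7,15],
  [-1.5,-0.05,0.22,0.7,15],
  [-1.9,-0.05,0.3,0.7,15],
  [-2.3,-0.05,0.4,0.7,15],
  [-2.6,-0.05,0.5,0.7,15],
  [-2.75,-0.05,0.55,0.7,15],
])

```text
t: 28.1
tcp_pos: [502.1, -44.5, 157.8]
orientation: [-3.124, -0.331, -0.001]
ft_force: [4.7, 2.2, 2.1]
gripper_width: 23.3
```

```bash
python3 v.py side aj 270 170 100 130 5; python3 -c "
from ang import *
tgt(-49.5,176,off=17,yaw=12.1); tgt(-44,166.2,off=17,yaw=12.1)"
```

```text
28.15 [501.95112284 -44.57304766 157.72467757] [4.14344901 2.42102411 2.47461052]
shift [ 0.07 -0.01 -0.05] turn 0.0 alt -180.0 | now yaw 12.1 tcp [502.  -44.6 157.7]
shift [ 0.29 -0.01  0.34] turn 0.0 alt -180.0 | now yaw 12.1 tcp [502.  -44.6 157.7]
```

View pics/aj1.png

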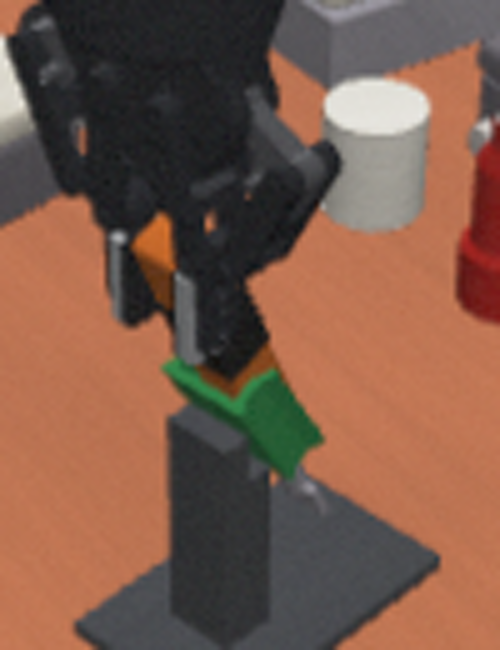

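Emit:
drive_tool([
  [0.1,0,0.15,0,15],
  [0.25,0,0.3,0,15],
  [0.35,0,0.42,0,15],
  [0.15,0,0.42,0,15],
  [-0.05,0,0.42,0,15],
  [-0.05,0,0.42,0,40],
  [-0.05,0,0.42,0,45],
  [-0.05,0,0.42,0,45],
])

```text
t: 29.15
tcp_pos: [501.1, -44.8, 146.9]
orientation: [-3.124, -0.331, 0.002]
ft_force: [0.3, -0.9, 0.7]
gripper_width: 38.0
```

```bash
python3 v.py side ak 270 170 100 130 5
```

```text
29.2 [501.10868437 -44.74017931 147.00831414] [0.33937193 0.85869889 0.85323503]
```

View pics/ak1.png

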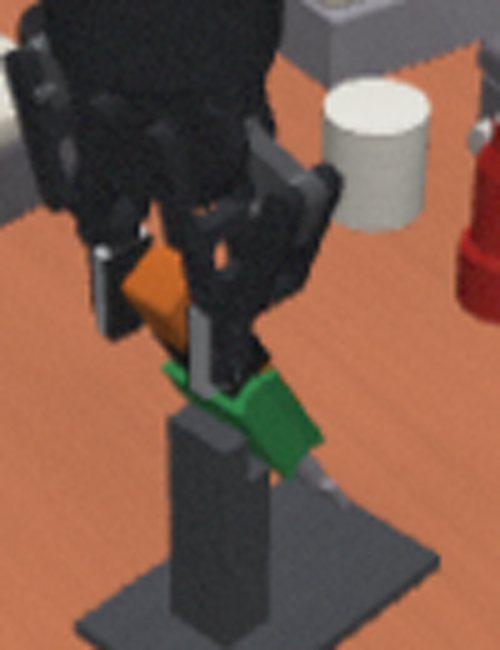

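Emit:
drive_tool([
  [0,0,-0.5,0,45],
  [0,0,-1.5,0,45],
  [0,0,-3,0,30],
  [0.05,0,-3.2,0,10],
  [0.05,0,-3.2,0,0],
  [0.05,0,-3.2,0,0],
])

```text
t: 29.95
tcp_pos: [502.2, -44.4, 226.4]
orientation: [-3.124, -0.332, 0.002]
ft_force: [0.6, 0.4, -0.6]
gripper_width: -0.3
```

```bash
python3 v.py side al 285 195 70 90 7;  python3 - <<'E'
from h import *
R,p=axes(); d=p-[551.9,-33.5,0]; print(d@ex,d@ey,p)
p,_=load('side','al'); q,_=load('side','r')
cv2.imwrite('pics/al2.png',np.hstack([cv2.resize(x[195:285,285:355],None,fx=5,fy=5,interpolation=cv2.INTER_CUBIC) for x in(q,p)]))
E
```

```text
30.0 [502.10681111 -44.43249783 226.31563859] [-0.68360336  0.53827636 -1.0483613 ]
-50.97859988261733 -0.25203641423097634 [502.10681111 -44.43249783 226.31563859]
```

View pics/al2.png

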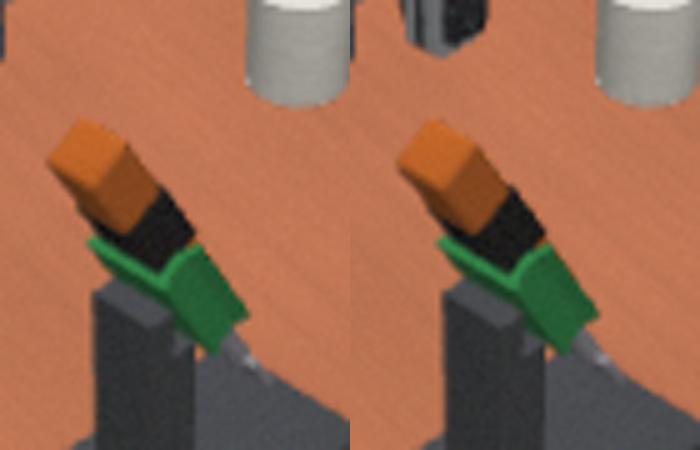

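Emit:
drive_tool([
  [0,0,0.8,0,0],
  [0,0,1.2,0,0],
  [0,0,1.45,0,0],
  [0,0,1.62,0,0],
  [0,0,1.62,0,0],
])

```text
t: 30.62
tcp_pos: [502.6, -44.8, 189.7]
orientation: [3.123, 0.331, 0.005]
ft_force: [-6.6, -1.1, 17.4]
gripper_width: -0.3
```

Emit:
drive_tool([
  [0,0,-0.4,0,0],
  [0,0,-2,0,0],
  [0,0,-4,0,0],
  [-3,0,-5,0,0],
  [-6,0,-5,0,0],
  [-6,0,-5,0,0],
])

```text
t: 31.38
tcp_pos: [353.8, -76.2, 313.0]
orientation: [3.123, 0.331, 0.003]
ft_force: [0.5, 0.2, 0.2]
gripper_width: 0.3
```

```bash
python3 v.py side am 270 170 100 130 5; python3 v.py top an 130 190 240 120 3; python3 - <<'E'
from h import *
p,_=load('side','am'); q,_=load('side','r')
cv2.imwrite('pics/am2.png',np.hstack([cv2.resize(x[195:285,285:355],None,fx=5,fy=5,interpolation=cv2.INTER_CUBIC) for x in(q,p)]))
a,_=load('top','an'); h=cv2.cvtColor(a,cv2.COLOR_BGR2HSV).astype(int); v,u=np.indices((480,640))
m=(h[...,0]>14)&(h[...,0]<28)&(h[...,1]>90)&(u>165)&(u<200)&(v>225)&(v<262)
W=atz('top',np.c_[u[m],v[m]],73)[:,:2].astype(np.float32); print(cv2.minAreaRect(W))
cv2.imwrite('pics/an2.png',cv2.resize(a[225:262,165:200],None,fx=14,fy=14,interpolation=cv2.INTER_CUBIC))
E
```

```text
31.425 [352.0497578  -76.43343212 313.79722324] [ 2.07212312 -0.35815965  3.33507102]
31.475 [354.02107294 -76.28765253 313.40887836] [ 0.89578707 -0.98124699 -0.07506033]
((546.8366088867188, 311.7938232421875), (31.585060119628906, 28.005104064941406), 11.839054107666016)
```

View pics/am2.png

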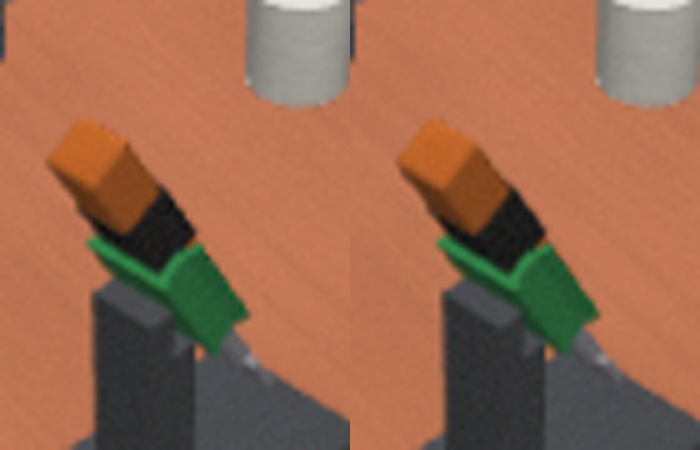

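View pics/an2.png

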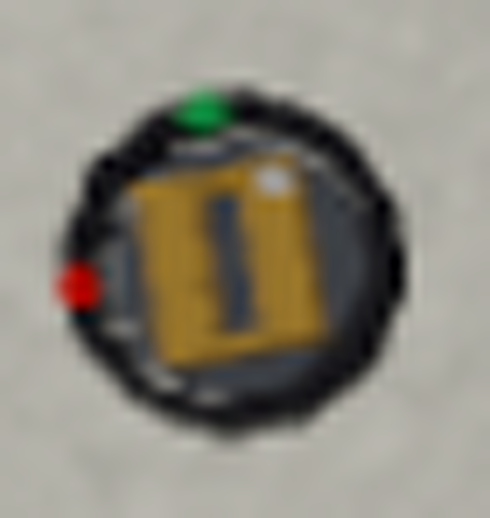

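```bash
python3 -c "
from h import *
print(arm.close_job())"
```

```text
the job is handed in; nothing more can be done
None
```

The job is handed in at about 31.5 s. The key was seated in the rest and let go, then regripped. It turned the lock to its stop and was laid back in the rest with the blade down the slope. The interface gave no verdict.

**Method:** The drive cannot tilt the tool, so I swung the key nose-down in the fingers. I levered its rear end on the rest and pushed its blade against the rest's column. For the lock I pushed the blade against the box's near face until the key hung vertical.

**Lock:** At the stop the wrist torque rose from about 0.15 to 0.8 N m. In the last top picture the slot points at the green dot. The head measured 11.8°, against 11.3° for the box, so it appears home within measuring error (allowed shortfall about 4°).

**Key in the rest:** After the final push (17 N on the rear end), the pictures from before and after the lock work look the same. Measured against the trough, the rear-face corners are within about 2 mm of where a seated key puts them. The gripper was well clear and empty.

**Open points:**
- The wrist force was above 40 N twice, about 55 N while tilting the key and 50 N in the first push on its rear end. I believe these were the key on the trough and the shut fingertips on the key. In the first case a fingertip may also have touched the column top.
- I did not re-measure the bystanders at the end; I saw no contact in the pictures. The closest was the key tip passing just above the fuse case.

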